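# Pack two mixed produce orders

### The arm

A 6-joint arm with a two-finger parallel gripper is mounted at the origin on the work surface. World frame = base frame: x ahead of the robot, y to its left, z up, the work surface at z = 0. Lengths are in m, angles in degrees, forces in N, time in s.
With the tool pointing down it reaches from about 0.3 to 0.875 m from the base axis. Payload 6.4 kg.
Tool frame: the origin (TCP) lies midway between the tips of the shut fingers; the grasp point (between the pads) lies 19 mm behind it; z points along the fingers, y is the line along which they close (so a half turn about z gives the same grasp; the last joint's range is limited). The gripper opens to 85 mm and grips with 20 to 120 N. Pads are 22 mm wide; open, the fingers measure 114 mm over their backs; the gripper's body (76 mm by 85 mm) begins 54 mm behind the grasp point. The pads swing forward as they close: fully open they stand 13 mm farther back than shut.
Start: joints at [-88.425, 10.359, 92.074, -0, 77.567, -11.82], TCP at [0.133, -0.559, 0.231] pointing down, gripper open.
Joint ranges: [-171.53, 171.53], [-51.25, 118.39], [17.06, 147.69], [-65.23, 245.23], [0, 150.52], [-178.68, 178.68]. Speed limits (degrees/s): [147.25, 147.25, 172.46, 180, 180, 180].

### API

Orientations are given as [roll, pitch, yaw] about the fixed x, y, z axes, in that order (R = Rz(yaw) Ry(pitch) Rx(roll)).
In Python, from bench import telemetry, eyes, arm gives the robot as it stands.
- The arm moves only by the tool drive_tool, never from a script. Its argument "moves" is a list of rows, each an object of numbers: "dx", "dy", "dz": the shift along the tool's x, y, z in m; "wx", "wy", "wz": the turn, a rotation vector about the tool's x, y, z in units of 6 degrees (1.0 is 6 degrees); "hand": the closure, from -1 (fully open) to 1 (shut). A call has 1 to 12 rows; each row shifts and turns the commanded pose from where the row before left it, along the tool's axes as they then stand; what a row does not reach is not made up. A row lasts 1/12 s, in which the tool goes at most 41.7 mm and 7.16 degrees, less where a joint would pass 70% of its speed; a pose out of reach is approached as far as the arm can. A call is refused whole if a number of a shift passes 0.0417 or a number of a turn 1, either way. A call with a gripper value outside its range is refused whole. The fingers move at their own pace and stop on an object; the grip force is fixed at half the most. Time passes only in rows, so rows that do not move let the fingers close. It gives the time, the measured TCP pose, the force, the opening and the grip force at its end, in the units of the state.
- telemetry.get_obs(): the state, without advancing time (a new reading comes with each control period).
- eyes.read_camera(name): name is "scene" or "side" or "wrist"; returns a dict with "image" (400x640x3 uint8, red, green, blue), "K" (3x3 intrinsics, pixels), "xyz" and "attitude" of the camera in the world. Camera axes: x right, y down, z forward; pixel columns grow to the right and rows downward; lengths in m; the calibration is good to about 2 mm. A picture is of the moment at which its call begins. There is no depth.
- arm.finish_job(): hands the job in; it is judged then, once.
The state is a dict: "t": time; "joints": joint angles; "joint_velocities": joint speeds; "effort": joint torques, N m; "ee_pos": TCP position; "tool_rot": TCP orientation; "wrist_force": force on the tool from outside, world axes, zero at the start; "ft_torque": the same for the moment, N m; "gripper_width": finger opening in m; "grasp_force": force on a finger pad.
Only numpy, scipy, OpenCV 4.12 (cv2) and the standard library are available. Lean on these libraries where they do the work, as an engineer would, in place of code of your own. Each camera call takes 0.05 s, during which the arm holds its last target. There are 200 camera calls.

### The job

Make up the two orders: the red crate gets the green asparagus bunch, the jar with the yellow lid and the tin; the white carton gets the white asparagus bunch and the jar with the blue lid. Lay each bunch flat in the long bay, stand each jar and the tin upright in a small pocket of its own, and set everything down gently rather than dropping it. Leave the label gun, the label roll and the calculator where they are.

Things in the scene. Friction and masses are not known exactly. Their poses are not given: they have to be found in the camera images.
- red_crate: Shallow open red plastic crate. Fixed, 182 x 158 mm; origin: centre of underside, x lengthwise, z up. Floor 4 mm thick; walls, dividers 4 mm thick, tops 24 mm above table; 18 mm lugs at corners of long sides to 36 mm. -y side: long bay 174 x 70 mm, centre (0, -40) mm in its frame. +y side: two pockets 85 x 74 mm, centres (-44.5, 38) and (44.5, 38) mm.
- white_carton: Shallow open carton, white walls, brown floor. Fixed, 182 x 158 mm; origin: centre of underside, x lengthwise, z up. Floor 4 mm thick; walls, dividers 4 mm thick, tops 24 mm above table; 18 mm lugs at corners of long sides to 36 mm. -y side: long bay 174 x 70 mm, centre (0, -40) mm in its frame. +y side: two pockets 85 x 74 mm, centres (-44.5, 38) and (44.5, 38) mm.
- green_asparagus: Bunch of green asparagus in a black sleeve with a red stripe. 150 mm long along its own x (tips at +x), 36 mm wide along y (40 mm at the paper sleeve, x -32 to +12 mm), 42 mm high (44 at the sleeve), rigid, about 0.2 kg, flat underneath; lying on the table among the stock, roughly along world x. Origin: centre of its underside, z up.
- white_asparagus: Bunch of white (ivory, pinkish tips) asparagus in a purple sleeve. 150 mm long along its own x (tips at +x), 36 mm wide along y (40 mm at the paper sleeve, x -32 to +12 mm), 42 mm high (44 at the sleeve), rigid, about 0.2 kg, flat underneath; lying on the table among the stock, roughly along world x. Origin: centre of its underside, z up.
- yellow_jar: Jar of mustard-coloured sauce with a yellow lid. 44 mm in diameter, 72 mm high, straight-sided for gripping, about 0.17 kg, standing upright. Origin: centre of its underside, z up.
- blue_jar: Jar of cream-coloured sauce with a blue lid. 44 mm in diameter, 72 mm high, straight-sided for gripping, about 0.17 kg, standing upright. Origin: centre of its underside, z up.
- tin: Tin with a bare metal top and a red label around it. 44 mm in diameter, 72 mm high, straight-sided for gripping, about 0.17 kg, standing upright. Origin: centre of its underside, z up.
- label_gun: Bystander: black hand-held label gun with a yellow nose, lying flat beyond the stock; about 90 x 160 mm, 46 mm high, origin near its middle, at table height.
- label_roll: Bystander: white roll of labels lying flat, 72 mm in diameter, 30 mm high; origin: centre of its underside.
- calculator: Bystander: grey desk calculator, 85 x 130 mm, 16 mm high; origin: centre of its underside.
Mind the look-alikes: they are no part of the job. Of the things that look like the green_asparagus, the smaller one is meant.

How it is judged (in metres and radians):
At the end, for the whole second after the job is handed in: Each order complete in its own tray: bunch flat in the long bay (centre within 16 mm lengthwise, 20 mm crosswise), jars and tin upright (0.12 rad) in a pocket each (centre within 21 mm of its middle), undersides within 6 mm of the tray floor; all released and at rest (x of green_asparagus in the frame of red_crate between -0.016 and 0.016 m and y of green_asparagus in the frame of red_crate between -0.06 and -0.02 m and z of green_asparagus in the frame of red_crate between -0.002 and 0.01 m and angle between each of green_asparagus, yellow_jar, tin, white_asparagus, blue_jar's own z axis and vertical below 0.12 rad and linear speed of each of green_asparagus, yellow_jar, tin, white_asparagus, blue_jar below 0.03 m/s and contact force between each of green_asparagus, yellow_jar, tin, white_asparagus, blue_jar and the fingers below 0.1 N and y of yellow_jar in the frame of red_crate between 0.016 and 0.058 m and (x of yellow_jar in the frame of red_crate between -0.069 and -0.021 m or x of yellow_jar in the frame of red_crate between 0.021 and 0.069 m) and z of yellow_jar in the frame of red_crate between -0.002 and 0.01 m and y of tin in the frame of red_crate between 0.016 and 0.058 m and (x of tin in the frame of red_crate between -0.069 and -0.021 m or x of tin in the frame of red_crate between 0.021 and 0.069 m) and z of tin in the frame of red_crate between -0.002 and 0.01 m and x of white_asparagus in the frame of white_carton between -0.016 and 0.016 m and y of white_asparagus in the frame of white_carton between -0.06 and -0.02 m and z of white_asparagus in the frame of white_carton between -0.002 and 0.01 m and y of blue_jar in the frame of white_carton between 0.016 and 0.058 m and (x of blue_jar in the frame of white_carton between -0.069 and -0.021 m or x of blue_jar in the frame of white_carton between 0.021 and 0.069 m) and z of blue_jar in the frame of white_carton between -0.002 and 0.01 m); the robot touches nothing.
It fails at once if the label gun, label roll or calculator is pushed aside (moved more than 25 mm) (distance of any of label_gun, label_roll, calculator from where it was at the start of the episode above 0.025 m).
It fails at once if a bunch, a jar or the tin is dropped (falls free faster than 0.7 m/s, from about 25 mm) ((linear speed of green_asparagus above 0.7 m/s and contact force between green_asparagus and anything else below 0.05 N) or (linear speed of yellow_jar above 0.7 m/s and contact force between yellow_jar and anything else below 0.05 N) or (linear speed of tin above 0.7 m/s and contact force between tin and anything else below 0.05 N) or (linear speed of white_asparagus above 0.7 m/s and contact force between white_asparagus and anything else below 0.05 N) or (linear speed of blue_jar above 0.7 m/s and contact force between blue_jar and anything else below 0.05 N)).
It also fails if it takes over 99 s, if anything falls off the work surface, if the arm or the gripper's body presses on something with over 40 N, if the wrist force passes 120 N, or if a joint passes its speed limit or range.

## Working session

There is one attempt and no reset: what is moved stays moved. The work goes in short steps, Python scripts to look and compute and a tool call to move; the robot and the scene stay as the last step left them, time stands still between calls to the robot, and variables do not carry over. Pictures are saved under pics/ and viewed, at most 16 in all, crops included, and the job is handed in when it is done.

Besides the shell and the picture viewer there is one more tool, called as name(argument=value, ...), one argument or row to a line, values as JSON. drive_tool: Moves the arm, as the interface text tells. Its arguments: {"type":"object","properties":{"moves":{"type":"array"}},"required":["moves"]}

```bash
ls; mkdir -p pics; python3 - <<'E'
from bench import telemetry, eyes
import cv2
print(telemetry.get_obs())
for n in("scene","side","wrist"):
    c=eyes.read_camera(n); cv2.imwrite(f"pics/{n}0.png",c["image"][:,:,::-1]); print(n,c["K"],c["xyz"],c["attitude"])
E
```

```text
pics
{'t': 0.0, 'joints': array([-8.84230857e+01,  1.04021921e+01,  9.21319252e+01,  1.73764423e-03,
        7.75680877e+01, -1.18215939e+01]), 'joint_velocities': array([ 0.00331548, -0.05374973,  0.11542715, -0.03250219, -0.01407335,
       -0.05014385]), 'effort': array([-1.57142698e-03, -4.44880164e+01, -3.51343989e+01, -4.01206371e-04,
        8.92863987e-03, -1.01819694e-05]), 'ee_pos': array([ 0.13323687, -0.55877882,  0.23037896]), 'tool_rot': array([-1.79900310e+02, -2.25984788e-02,  1.33981130e+01]), 'wrist_force': array([-0.48877427,  0.48273402, -0.12241911]), 'ft_torque': array([ 0.03755295, -0.00194115,  0.023578  ]), 'grasp_force': 0.0, 'gripper_width': 0.08522178166587271}
scene [[369.71892898   0.         318.59213444]
 [  0.         369.71892898 201.84651697]
 [  0.           0.           1.        ]] [1.15562931 0.00480718 0.68527917] [-133.93327222   -1.04660299   93.1119187 ]
side [[371.01999916   0.         322.13558399]
 [  0.         371.01999916 201.8216415 ]
 [  0.           0.           1.        ]] [0.31586445 0.71086803 0.75277636] [-1.33963251e+02 -1.48535771e-01 -1.64291984e+02]
wrist [[349.65695655   0.         318.59901745]
 [  0.         349.65695655 200.76559341]
 [  0.           0.           1.        ]] [ 0.20476534 -0.54230336  0.3729466 ] [ 1.63346794e+02  5.02378399e-02 -7.65744447e+01]
```

View pics/scene0.png

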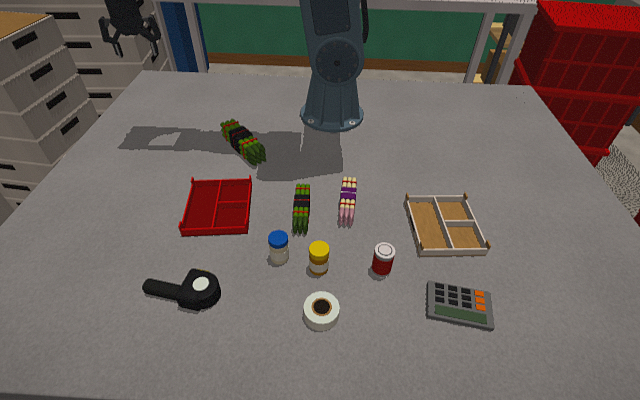

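View pics/side0.png

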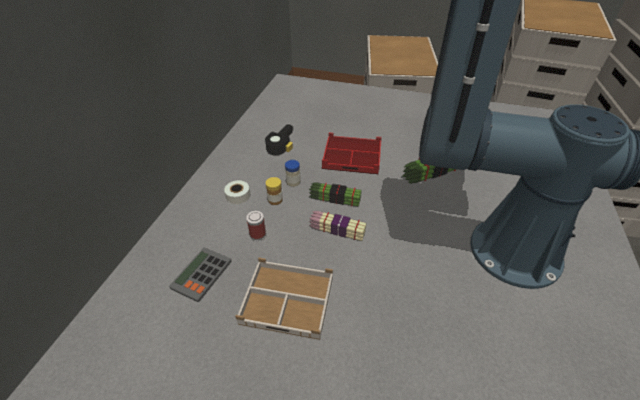

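View pics/wrist0.png

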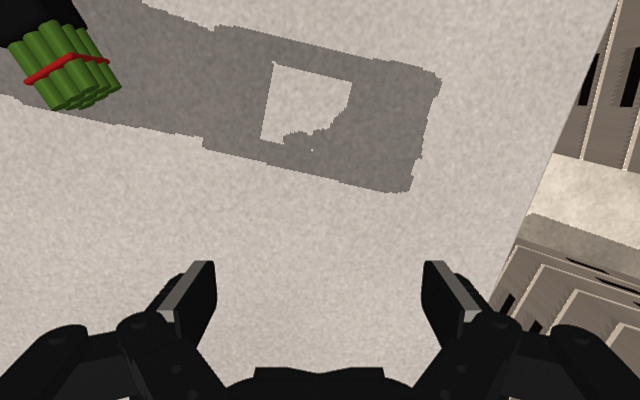

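The scene view shows the stock in the middle: blue jar (278,247), yellow jar (319,258), tin (383,260) and white asparagus (348,200). The red crate is at (217,206), the carton at (446,225), the gun at (190,290), the roll at (321,310) and the calculator at (460,303).

Two things could be taken for the green bunch: (302,208), and (243,142) at the back left, which looks larger. The description asks for the smaller one among the stock, roughly along world x, so I choose (302,208). I'll check that in a crop and by measuring.

```bash
cat > h.py <<'E'
import numpy as np, cv2
from scipy.spatial.transform import Rotation as R
from bench import telemetry, eyes
def cam(n):
    c=eyes.read_camera(n); c["R"]=R.from_euler("xyz",c["attitude"],degrees=True).as_matrix(); return c
def ray(c,px,z):
    d=c["R"]@np.linalg.inv(c["K"])@np.array([px[0],px[1],1.]); p=np.array(c["xyz"])
    return p+d*(z-p[2])/d[2]
def proj(c,P):
    q=(np.atleast_2d(P)-c["xyz"])@c["R"]@c["K"].T
    return q[:,:2]/q[:,2:]
def crop(c,x0,y0,x1,y1,s,name):
    im=cv2.resize(c["image"][y0:y1,x0:x1,::-1],None,fx=s,fy=s,interpolation=cv2.INTER_CUBIC); cv2.imwrite("pics/"+name,im)
E
python3 - <<'E'
from h import *
c=cam("scene"); crop(c,170,110,500,330,2.4,"sc.png")
d=cam("side"); crop(d,220,120,480,340,2.7,"si.png")
for p in [(302,184),(302,232),(348,178),(346,224),(230,121),(258,162)]: print(p,ray(c,p,.025).round(3))
for p in [(278,239),(319,249),(384,249)]: print(p,ray(c,p,.072).round(3))
E
```

```text
(302, 184) [ 0.404 -0.069  0.025]
(302, 232) [ 0.576 -0.054  0.025]
(348, 178) [0.37  0.056 0.025]
(346, 224) [0.543 0.05  0.025]
(230, 121) [ 0.108 -0.333  0.025]
(258, 162) [ 0.318 -0.204  0.025]
(278, 239) [ 0.641 -0.1    0.072]
(319, 249) [ 0.663 -0.01   0.072]
(384, 249) [0.653 0.128 0.072]
```

View pics/sc.png

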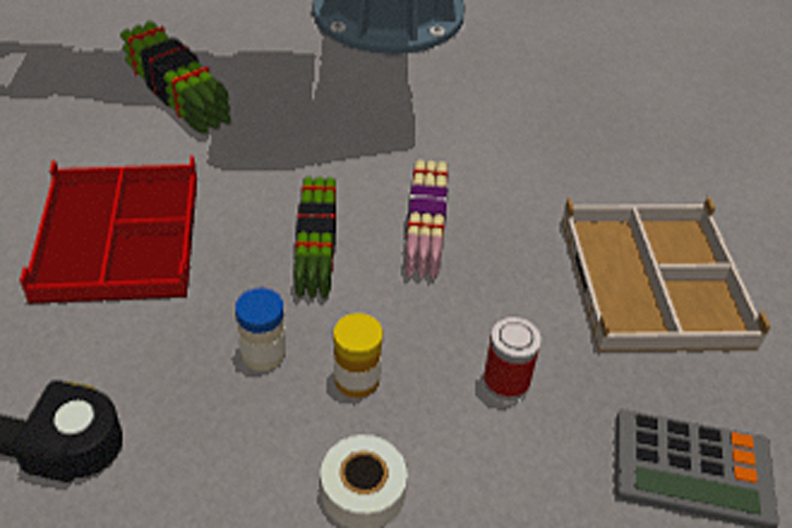

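View pics/si.png

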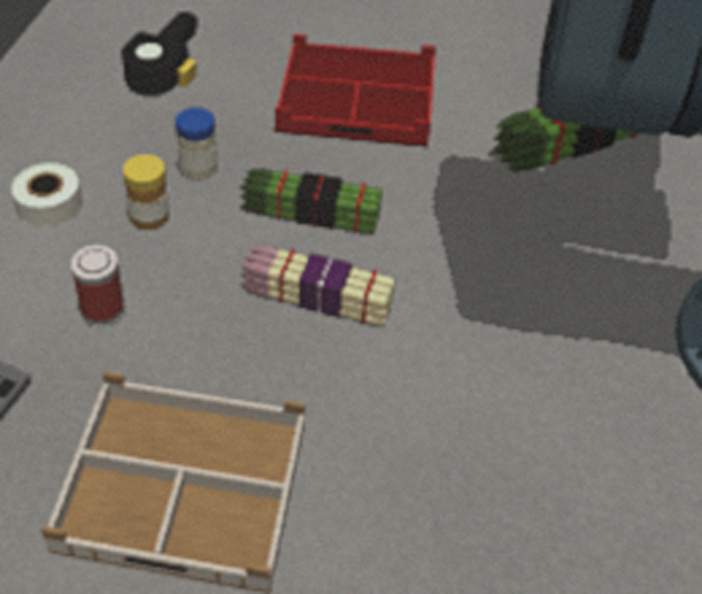

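The crop confirms (302,208): about 0.17 m long including its foreshortened height, against 0.24 m for the one behind. Both long bays are on the -y (left) side. I'll fit all the poses now.

```bash
cat > fit.py <<'E'
from h import *
from scipy.optimize import least_squares, minimize
c,d=cam("scene"),cam("side")
S=lambda p:(p[0]/2.4+170,p[1]/2.4+110); D=lambda p:(p[0]/2.7+220,p[1]/2.7+120)
def T(v,P): 
    a=v[2]; P=np.array(P,float); return np.c_[v[0]+np.cos(a)*P[:,0]-np.sin(a)*P[:,1], v[1]+np.sin(a)*P[:,0]+np.cos(a)*P[:,1],P[:,2]]
L=np.array([[-.082,-.077,.034],[-.082,.077,.034],[.082,-.077,.034],[.082,.077,.034]])
obs={"red":([(54,166),(193,162),(28,276),(185,284)],[(430,50),(424,124),(299,41),(283,116)]),
 "white":([(570,205),(710,204),(605,327),(763,320)],[(293,407),(258,572),(114,378),(56,533)])}
out={}
for k,(a,b) in obs.items():
    a=np.array([S(p) for p in a]); b=np.array([D(p) for p in b])
    f=lambda v:np.r_[(proj(c,T(v,L))-a).ravel(),(proj(d,T(v,L))-b).ravel()]
    x0={"red":[.47,-.28,0],"white":[.5,.28,0]}[k]
    r=least_squares(f,x0,loss="soft_l1"); out[k]=r.x; print(k,r.x.round(4),np.degrees(r.x[2]).round(1),r.fun.round(1))
def hull(c,P):
    m=np.zeros((400,640),np.uint8); cv2.fillConvexPoly(m,cv2.convexHull(np.round(proj(c,P)*16).astype(np.int32)),255,shift=4); return m>0
B=np.array([[x,y,z] for x in(-.075,.075) for y in(-.018,.018) for z in(0,.042)])
B[[5,7],2]=.036
roi={"green":((290,178,314,236),(306,178,364,208)),"whitea":((336,174,360,229),(306,208,368,242))}
for k,(a,b) in roi.items():
    ms=[]
    for cc,(x0,y0,x1,y1) in((c,a),(d,b)):
        hsv=cv2.cvtColor(cc["image"],cv2.COLOR_RGB2HSV); m=((hsv[...,1]>50)|(hsv[...,2]<50)|(hsv[...,2]>165)); w=np.zeros_like(m); w[y0:y1,x0:x1]=m[y0:y1,x0:x1]
        n,l,st,_=cv2.connectedComponentsWithStats(w.astype(np.uint8)); w=l==1+st[1:,4].argmax(); ms.append(w)
    def g(v):
        return sum(1-(h&m).sum()/(h|m).sum() for h,m in zip((hull(c,T(v,B)),hull(d,T(v,B))),ms))
    x0=[.48,-.06,0] if k=="green" else [.45,.05,0]
    r=min((minimize(g,x0+np.array([0,0,t]),method="Nelder-Mead",options=dict(initial_simplex=np.array([x0,[x0[0]+.02,x0[1],t],[x0[0],x0[1]+.015,t],[x0[0],x0[1],t+.15]]))) for t in(-.1,.1)),key=lambda r:r.fun)
    out[k]=r.x; print(k,r.x.round(4),np.degrees(r.x[2]).round(1),r.fun.round(2),[m.sum() for m in ms])
for k,h0,h1,r0,r1 in(("blue",100,125,(265,225,292,270),(280,155,305,190)),("yellow",20,32,(305,235,332,262),(262,174,286,191))):
    for cc,(x0,y0,x1,y1) in((c,r0),(d,r1)):
        hsv=cv2.cvtColor(cc["image"],cv2.COLOR_RGB2HSV); m=np.zeros((400,640),bool); s=hsv[y0:y1,x0:x1]; m[y0:y1,x0:x1]=(s[...,0]>=h0)&(s[...,0]<=h1)&(s[...,1]>150)&(s[...,2]>90)
        n,l,st,ce=cv2.connectedComponentsWithStats(m.astype(np.uint8)); j=1+st[1:,4].argmax()
        print(k,ce[j].round(1),st[j],ray(cc,ce[j],.067).round(4))
print("tin",ray(c,S((515,334)),.072).round(4),ray(d,D((96,261)),.072).round(4))
np.save("out.npy",out)
O=c["image"][:,:,::-1].copy()
O=cv2.resize(O,None,fx=2,fy=2); 
for k in out:
    P=L if k in("red","white") else B
    for q in proj(c,T(out[k],P))*2: cv2.circle(O,tuple(int(i) for i in q),2,(255,0,255),-1)
    q=T(out[k],[[0,-.04,.004],[-.0445,.038,.004],[.0445,.038,.004]])
    if k in("red","white"):
        for q in proj(c,q)*2: cv2.circle(O,tuple(int(i) for i in q),2,(255,255,0),-1)
cv2.imwrite("pics/ov.png",O[200:700,330:1010])
E
python3 fit.py
```

```text
red [ 0.4882 -0.2742  0.1354] 7.8 [ 0.4  0.1  0.4 -0.4 -0.  -0.8  0.3 -7.2 -1.  -0.8 -0.3 -0.2 -0.4 -1.3
 -0.4 -1.9]
white [0.513  0.2941 0.0841] 4.8 [ 0.3 -0.3  0.3 -0.2  0.3 -2.2  0.8 -0.1  0.5 -0.6  0.3 -0.7 -0.4 -0.6
 -1.1 -0.3]
green [ 0.4895 -0.064   0.0313] 1.8 0.3 [np.int64(754), np.int64(841)]
whitea [ 0.4542  0.0533 -0.0711] -4.1 0.35 [np.int64(695), np.int64(941)]
blue [277.5 237.5] [268 230  20  16 241] [ 0.6329 -0.1022  0.067 ]
blue [291.8 164.4] [286 161  13   8  84] [ 0.6367 -0.1037  0.067 ]
yellow [318.7 250.3] [309 241  20  20 340] [ 0.6622 -0.0105  0.067 ]
yellow [272.6 182.3] [266 178  14  10 105] [ 0.6622 -0.0124  0.067 ]
tin [0.6534 0.1288 0.072 ] [0.653  0.1292 0.072 ]
```

View pics/ov.png

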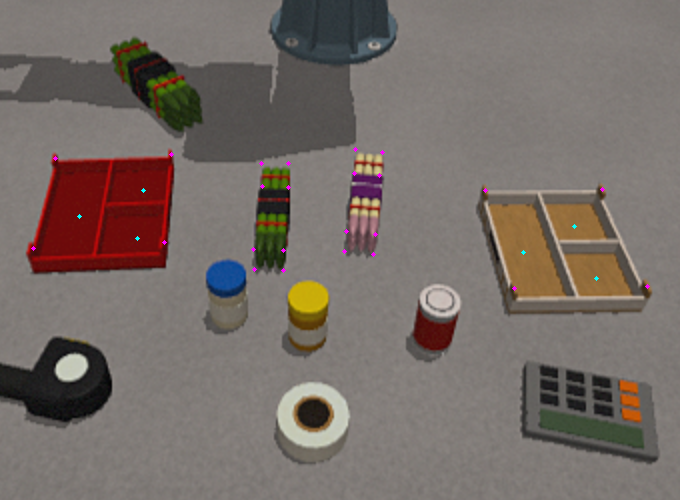

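The overlay dots sit on the tray lugs and pocket floors, for example the carton bay at (523,252) and the red pockets at (143,190) and (137,238). They also sit on the bunch outlines. The two cameras agree to 4 mm or better on the jars and tin.

Plan: jars and tin first with yaw about 95, closing along the tray x, then the bunches.

```bash
cat >> h.py <<'E'
def go(x,y,z,yaw=None,n=12,yp=None):
    """print tool-frame shift to world TCP target, per-row for n rows; first the turn"""
    o=telemetry.get_obs(); r=o["tool_rot"]; y0=r[2]
    t=((yaw-y0+180)%360-180) if yaw is not None else 0
    a=yaw if yaw is not None else y0
    Rm=R.from_euler("xyz",[180,0,a],degrees=True).as_matrix()
    s=Rm.T@(np.array([x,y,z])-o["ee_pos"])
    print("wz units",round(-t/6,3),"shift",s.round(4),"len",np.linalg.norm(s).round(3),"per row/",n,(s/n).round(4),"rot",r.round(2), "t",o["t"].round(1) if hasattr(o["t"],"round") else o["t"])
E
python3 -c "
from h import *
go(.634,-.103,.231,95,18)
o=np.load('out.npy',allow_pickle=True).item()
for k in('red','white'):
    x,y,a=o[k]; c,s=np.cos(a),np.sin(a)
    for p in((0,-.04),(-.0445,.038),(.0445,.038)): print(k,p,round(x+c*p[0]-s*p[1],4),round(y+s*p[0]+c*p[1],4))
"
```

```text
wz units -13.601 shift [4.109e-01 5.386e-01 1.000e-04] len 0.677 per row/ 18 [0.0228 0.0299 0.    ] rot [-1.7998e+02 -1.0000e-02  1.3390e+01] t 0.35
red (0, -0.04) 0.4936 -0.3138
red (-0.0445, 0.038) 0.4389 -0.2425
red (0.0445, 0.038) 0.5271 -0.2305
white (0, -0.04) 0.5164 0.2543
white (-0.0445, 0.038) 0.4655 0.3283
white (0.0445, 0.038) 0.5542 0.3357
```

drive_tool(
  moves=[
    {"wz": -0.97},
    {"wz": -0.97},
    {"wz": -0.97},
    {"wz": -0.97},
    {"wz": -0.97},
    {"wz": -0.97},
    {"wz": -0.97},
    {"wz": -0.97},
    {"wz": -0.97},
    {"wz": -0.97},
    {"wz": -0.97},
    {"wz": -0.97},
  ],
)

```text
invalid input at $.moves[0]: expected keys dx, dy, dz, wx, wy, wz, hand
```

drive_tool(
  moves=[
    {"wz": -0.97},
    {"wz": -0.97},
  ],
)

```text
invalid input at $.moves[0]: expected keys dx, dy, dz, wx, wy, wz, hand
```

drive_tool(
  moves=[
    {"dx": 0,"dy": 0,"dz": 0,"wx": 0,"wy": 0,"wz": -1,"hand": -1},
    {"dx": 0,"dy": 0,"dz": 0,"wx": 0,"wy": 0,"wz": -1,"hand": -1},
    {"dx": 0,"dy": 0,"dz": 0,"wx": 0,"wy": 0,"wz": -1,"hand": -1},
    {"dx": 0,"dy": 0,"dz": 0,"wx": 0,"wy": 0,"wz": -1,"hand": -1},
    {"dx": 0,"dy": 0,"dz": 0,"wx": 0,"wy": 0,"wz": -1,"hand": -1},
    {"dx": 0,"dy": 0,"dz": 0,"wx": 0,"wy": 0,"wz": -1,"hand": -1},
    {"dx": 0,"dy": 0,"dz": 0,"wx": 0,"wy": 0,"wz": -1,"hand": -1},
    {"dx": 0,"dy": 0,"dz": 0,"wx": 0,"wy": 0,"wz": -1,"hand": -1},
    {"dx": 0,"dy": 0,"dz": 0,"wx": 0,"wy": 0,"wz": -1,"hand": -1},
    {"dx": 0,"dy": 0,"dz": 0,"wx": 0,"wy": 0,"wz": -1,"hand": -1},
    {"dx": 0,"dy": 0,"dz": 0,"wx": 0,"wy": 0,"wz": -1,"hand": -1},
    {"dx": 0,"dy": 0,"dz": 0,"wx": 0,"wy": 0,"wz": -1,"hand": -1},
  ],
)

```text
t: 1.35
ee_pos: [0.1332, -0.5593, 0.2312]
tool_rot: [-180.0, -0.0, 85.7]
wrist_force: [0.2, -0.6, -1.2]
gripper_width: 0.0853
grasp_force: 0.0
```

drive_tool(
  moves=[
    {"dx": 0,"dy": 0,"dz": 0,"wx": 0,"wy": 0,"wz": -0.8,"hand": -1},
    {"dx": 0,"dy": 0,"dz": 0,"wx": 0,"wy": 0,"wz": -0.8,"hand": -1},
    {"dx": 0.0228,"dy": 0.0299,"dz": 0,"wx": 0,"wy": 0,"wz": 0,"hand": -1},
    {"dx": 0.0228,"dy": 0.0299,"dz": 0,"wx": 0,"wy": 0,"wz": 0,"hand": -1},
    {"dx": 0.0228,"dy": 0.0299,"dz": 0,"wx": 0,"wy": 0,"wz": 0,"hand": -1},
    {"dx": 0.0228,"dy": 0.0299,"dz": 0,"wx": 0,"wy": 0,"wz": 0,"hand": -1},
    {"dx": 0.0228,"dy": 0.0299,"dz": 0,"wx": 0,"wy": 0,"wz": 0,"hand": -1},
    {"dx": 0.0228,"dy": 0.0299,"dz": 0,"wx": 0,"wy": 0,"wz": 0,"hand": -1},
    {"dx": 0.0228,"dy": 0.0299,"dz": 0,"wx": 0,"wy": 0,"wz": 0,"hand": -1},
    {"dx": 0.0228,"dy": 0.0299,"dz": 0,"wx": 0,"wy": 0,"wz": 0,"hand": -1},
    {"dx": 0.0228,"dy": 0.0299,"dz": 0,"wx": 0,"wy": 0,"wz": 0,"hand": -1},
    {"dx": 0.0228,"dy": 0.0299,"dz": 0,"wx": 0,"wy": 0,"wz": 0,"hand": -1},
  ],
)

```text
t: 2.35
ee_pos: [0.4124, -0.3048, 0.2316]
tool_rot: [180.0, 0.0, 95.0]
wrist_force: [0.5, -0.6, 0.1]
gripper_width: 0.0856
grasp_force: 0.0
```

```bash
python3 -c "
from h import *
go(.634,-.103,.12,None,8)"
```

```text
wz units 0.0 shift [0.1817 0.2383 0.1116] len 0.32 per row/ 8 [0.0227 0.0298 0.0139] rot [1.7998e+02 3.0000e-02 9.4990e+01] t 2.35
```

drive_tool(
  moves=[
    {"dx": 0.0227,"dy": 0.0298,"dz": 0.0139,"wx": 0,"wy": 0,"wz": 0,"hand": -1},
    {"dx": 0.0227,"dy": 0.0298,"dz": 0.0139,"wx": 0,"wy": 0,"wz": 0,"hand": -1},
    {"dx": 0.0227,"dy": 0.0298,"dz": 0.0139,"wx": 0,"wy": 0,"wz": 0,"hand": -1},
    {"dx": 0.0227,"dy": 0.0298,"dz": 0.0139,"wx": 0,"wy": 0,"wz": 0,"hand": -1},
    {"dx": 0.0227,"dy": 0.0298,"dz": 0.0139,"wx": 0,"wy": 0,"wz": 0,"hand": -1},
    {"dx": 0.0227,"dy": 0.0298,"dz": 0.0139,"wx": 0,"wy": 0,"wz": 0,"hand": -1},
    {"dx": 0.0227,"dy": 0.0298,"dz": 0.0139,"wx": 0,"wy": 0,"wz": 0,"hand": -1},
    {"dx": 0.0227,"dy": 0.0298,"dz": 0.0139,"wx": 0,"wy": 0,"wz": 0,"hand": -1},
    {"dx": 0,"dy": 0,"dz": 0,"wx": 0,"wy": 0,"wz": 0,"hand": -1},
  ],
)

```text
t: 3.1
ee_pos: [0.6345, -0.099, 0.116]
tool_rot: [-179.8, -0.2, 95.2]
wrist_force: [-1.5, 0.4, -0.3]
gripper_width: 0.0853
grasp_force: 0.0
```

```bash
python3 - <<'E'
from h import *
go(.634,-.103,.036,95,4)
c=cam("wrist"); cv2.imwrite("pics/w1.png",c["image"][:,:,::-1])
print(proj(c,[[.634,-.103,.072],[.662,-.0112,.072],[.4895,-.064,.042]]).round(1))
hsv=cv2.cvtColor(c["image"],cv2.COLOR_RGB2HSV)
m=((hsv[...,0]>100)&(hsv[...,0]<125)&(hsv[...,1]>150)&(hsv[...,2]>60)).astype(np.uint8)
n,l,st,ce=cv2.connectedComponentsWithStats(m); j=1+st[1:,4].argmax(); print(ce[j],st[j],ray(c,ce[j],.072))
E
```

```text
wz units 0.041 shift [-0.004  -0.0009  0.08  ] len 0.08 per row/ 4 [-0.001  -0.0002  0.02  ] rot [-179.84   -0.22   95.25] t 3.1
[[316.4 235.9]
 [388.5  71.2]
 [ 88.4 138.2]]
[321.12057878 230.72714745] [ 284  194   75   74 4354] [ 0.63642664 -0.09959391  0.072     ]
```

View pics/w1.png

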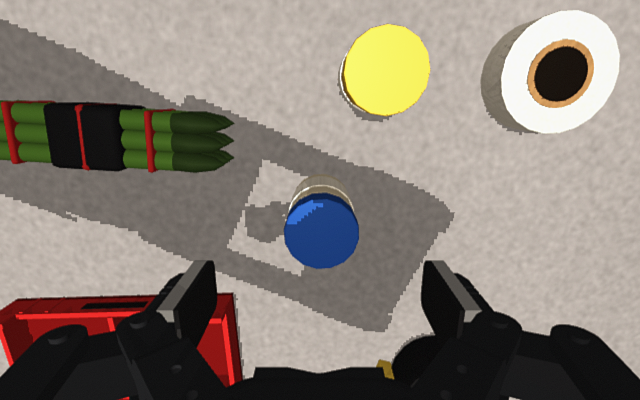

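The wrist view shows the blue lid at (321,231) between the fingers, the yellow lid at (386,69) and the roll at (560,72). They match the predictions to within about 3 mm. I'm descending to grip.

drive_tool(
  moves=[
    {"dx": 0,"dy": 0,"dz": 0.02,"wx": 0,"wy": 0,"wz": 0,"hand": -1},
    {"dx": 0,"dy": 0,"dz": 0.02,"wx": 0,"wy": 0,"wz": 0,"hand": -1},
    {"dx": 0,"dy": 0,"dz": 0.02,"wx": 0,"wy": 0,"wz": 0,"hand": -1},
    {"dx": 0,"dy": 0,"dz": 0.02,"wx": 0,"wy": 0,"wz": 0,"hand": -1},
    {"dx": 0,"dy": 0,"dz": 0,"wx": 0,"wy": 0,"wz": 0,"hand": 1},
    {"dx": 0,"dy": 0,"dz": 0,"wx": 0,"wy": 0,"wz": 0,"hand": 1},
    {"dx": 0,"dy": 0,"dz": 0,"wx": 0,"wy": 0,"wz": 0,"hand": 1},
    {"dx": 0,"dy": 0,"dz": 0,"wx": 0,"wy": 0,"wz": 0,"hand": 1},
    {"dx": 0,"dy": 0,"dz": 0,"wx": 0,"wy": 0,"wz": 0,"hand": 1},
    {"dx": 0,"dy": 0,"dz": 0,"wx": 0,"wy": 0,"wz": 0,"hand": 1},
  ],
)

```text
t: 3.98
ee_pos: [0.6344, -0.1054, 0.0425]
tool_rot: [179.8, 0.1, 95.0]
wrist_force: [-0.7, -0.5, 7.6]
gripper_width: 0.0425
grasp_force: 60.6
```

```bash
python3 -c "
from h import *
go(.509,.332,.16,95,12)"
```

```text
wz units -0.001 shift [ 0.4466 -0.0868 -0.1175] len 0.47 per row/ 12 [ 0.0372 -0.0072 -0.0098] rot [1.7981e+02 1.1000e-01 9.4990e+01] t 3.9833
```

drive_tool(
  moves=[
    {"dx": 0,"dy": 0,"dz": -0.02,"wx": 0,"wy": 0,"wz": 0,"hand": 1},
    {"dx": 0,"dy": 0,"dz": -0.035,"wx": 0,"wy": 0,"wz": 0,"hand": 1},
    {"dx": 0,"dy": 0,"dz": -0.035,"wx": 0,"wy": 0,"wz": 0,"hand": 1},
    {"dx": 0,"dy": 0,"dz": -0.03,"wx": 0,"wy": 0,"wz": 0,"hand": 1},
    {"dx": 0,"dy": 0,"dz": 0,"wx": 0,"wy": 0,"wz": 0,"hand": 1},
  ],
)

```text
t: 4.4
ee_pos: [0.637, -0.1058, 0.1686]
tool_rot: [179.3, 0.3, 95.0]
wrist_force: [3.5, -0.4, 0.4]
gripper_width: 0.0422
grasp_force: 61.5
```

```bash
python3 -c "
from h import *
go(.5545,.331,.16,95,12);print(telemetry.get_obs()['ee_pos'])"
```

```text
wz units 0.002 shift [ 0.4424 -0.0442  0.0086] len 0.445 per row/ 12 [ 0.0369 -0.0037  0.0007] rot [179.34   0.31  95.01] t 4.4
[ 0.63704135 -0.10582053  0.16861288]
```

drive_tool(
  moves=[
    {"dx": 0.036,"dy": -0.0035,"dz": 0,"wx": 0,"wy": 0,"wz": 0,"hand": 1},
    {"dx": 0.036,"dy": -0.0035,"dz": 0,"wx": 0,"wy": 0,"wz": 0,"hand": 1},
    {"dx": 0.036,"dy": -0.0035,"dz": 0,"wx": 0,"wy": 0,"wz": 0,"hand": 1},
    {"dx": 0.036,"dy": -0.0035,"dz": 0,"wx": 0,"wy": 0,"wz": 0,"hand": 1},
    {"dx": 0.036,"dy": -0.0035,"dz": 0,"wx": 0,"wy": 0,"wz": 0,"hand": 1},
    {"dx": 0.036,"dy": -0.0035,"dz": 0,"wx": 0,"wy": 0,"wz": 0,"hand": 1},
    {"dx": 0.036,"dy": -0.0035,"dz": 0,"wx": 0,"wy": 0,"wz": 0,"hand": 1},
    {"dx": 0.036,"dy": -0.0035,"dz": 0,"wx": 0,"wy": 0,"wz": 0,"hand": 1},
    {"dx": 0.036,"dy": -0.0035,"dz": 0,"wx": 0,"wy": 0,"wz": 0,"hand": 1},
    {"dx": 0.036,"dy": -0.0035,"dz": 0,"wx": 0,"wy": 0,"wz": 0,"hand": 1},
    {"dx": 0.036,"dy": -0.0035,"dz": 0,"wx": 0,"wy": 0,"wz": 0,"hand": 1},
    {"dx": 0.036,"dy": -0.0035,"dz": 0,"wx": 0,"wy": 0,"wz": 0,"hand": 1},
  ],
)

```text
t: 5.4
ee_pos: [0.5523, 0.3238, 0.1595]
tool_rot: [-180.0, 0.0, 95.0]
wrist_force: [0.7, -1.2, -2.3]
gripper_width: 0.0428
grasp_force: 61.4
```

drive_tool(
  moves=[
    {"dx": 0.005,"dy": 0,"dz": 0.02,"wx": 0,"wy": 0,"wz": 0,"hand": 1},
    {"dx": 0,"dy": 0,"dz": 0.02,"wx": 0,"wy": 0,"wz": 0,"hand": 1},
    {"dx": 0,"dy": 0,"dz": 0.02,"wx": 0,"wy": 0,"wz": 0,"hand": 1},
    {"dx": 0,"dy": 0,"dz": 0,"wx": 0,"wy": 0,"wz": 0,"hand": 1},
    {"dx": 0,"dy": 0,"dz": 0,"wx": 0,"wy": 0,"wz": 0,"hand": 1},
  ],
)

```text
t: 5.82
ee_pos: [0.5515, 0.3267, 0.0984]
tool_rot: [-179.8, 0.1, 95.0]
wrist_force: [0.3, -0.2, -1.7]
gripper_width: 0.0424
grasp_force: 61.3
```

```bash
python3 -c "
from h import *
go(.5545,.331,.047,95,4);print(telemetry.get_obs()['ee_pos'])
c=cam('side'); crop(c,220,200,360,340,4,'p1.png')"
```

```text
wz units 0.001 shift [0.004  0.0034 0.0514] len 0.052 per row/ 4 [0.001  0.0008 0.0128] rot [-1.7977e+02  6.0000e-02  9.5010e+01] t 5.8167
[0.55146688 0.3267242  0.09838962]
```

View pics/p1.png

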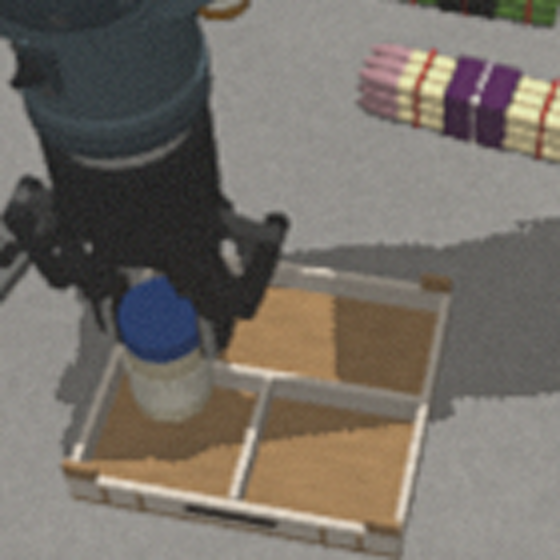

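The jar hangs upright over its pocket, at (170,370) in the crop. I'm lowering it to touch, then opening.

drive_tool(
  moves=[
    {"dx": 0.004,"dy": 0.003,"dz": 0.018,"wx": 0,"wy": 0,"wz": 0,"hand": 1},
    {"dx": 0,"dy": 0,"dz": 0.018,"wx": 0,"wy": 0,"wz": 0,"hand": 1},
    {"dx": 0,"dy": 0,"dz": 0.008,"wx": 0,"wy": 0,"wz": 0,"hand": 1},
    {"dx": 0,"dy": 0,"dz": 0.004,"wx": 0,"wy": 0,"wz": 0,"hand": 1},
    {"dx": 0,"dy": 0,"dz": 0.003,"wx": 0,"wy": 0,"wz": 0,"hand": 1},
    {"dx": 0,"dy": 0,"dz": 0,"wx": 0,"wy": 0,"wz": 0,"hand": 1},
    {"dx": 0,"dy": 0,"dz": 0,"wx": 0,"wy": 0,"wz": 0,"hand": 1},
  ],
)

```text
t: 6.45
ee_pos: [0.5564, 0.3315, 0.0502]
tool_rot: [179.9, -0.0, 95.0]
wrist_force: [-0.7, -0.7, -1.1]
gripper_width: 0.0427
grasp_force: 61.4
```

drive_tool(
  moves=[
    {"dx": 0,"dy": 0,"dz": 0.003,"wx": 0,"wy": 0,"wz": 0,"hand": 1},
    {"dx": 0,"dy": 0,"dz": 0.001,"wx": 0,"wy": 0,"wz": 0,"hand": 1},
    {"dx": 0,"dy": 0,"dz": 0,"wx": 0,"wy": 0,"wz": 0,"hand": 1},
    {"dx": 0,"dy": 0,"dz": 0,"wx": 0,"wy": 0,"wz": 0,"hand": 1},
  ],
)

```text
t: 6.78
ee_pos: [0.5566, 0.3318, 0.0465]
tool_rot: [179.9, -0.0, 95.0]
wrist_force: [-0.7, -0.1, 5.2]
gripper_width: 0.0426
grasp_force: 61.7
```

drive_tool(
  moves=[
    {"dx": 0,"dy": 0,"dz": 0,"wx": 0,"wy": 0,"wz": 0,"hand": -1},
    {"dx": 0,"dy": 0,"dz": 0,"wx": 0,"wy": 0,"wz": 0,"hand": -1},
    {"dx": 0,"dy": 0,"dz": 0,"wx": 0,"wy": 0,"wz": 0,"hand": -1},
    {"dx": 0,"dy": 0,"dz": 0,"wx": 0,"wy": 0,"wz": 0,"hand": -1},
    {"dx": 0,"dy": 0,"dz": 0,"wx": 0,"wy": 0,"wz": 0,"hand": -1},
    {"dx": 0,"dy": 0,"dz": -0.02,"wx": 0,"wy": 0,"wz": 0,"hand": -1},
    {"dx": 0,"dy": 0,"dz": -0.03,"wx": 0,"wy": 0,"wz": 0,"hand": -1},
    {"dx": 0,"dy": 0,"dz": -0.03,"wx": 0,"wy": 0,"wz": 0,"hand": -1},
    {"dx": 0,"dy": 0,"dz": 0,"wx": 0,"wy": 0,"wz": 0,"hand": -1},
    {"dx": 0,"dy": 0,"dz": 0,"wx": 0,"wy": 0,"wz": 0,"hand": -1},
  ],
)

```text
t: 7.62
ee_pos: [0.5573, 0.3321, 0.1278]
tool_rot: [179.7, -0.1, 95.0]
wrist_force: [0.8, -0.2, -0.8]
gripper_width: 0.0852
grasp_force: 0.0
```

```bash
python3 -c "
from h import *
go(.653,.129,.125,95,7);print(telemetry.get_obs()['ee_pos'])"
```

```text
wz units -0.0 shift [-0.2106  0.0776  0.0028] len 0.224 per row/ 7 [-0.0301  0.0111  0.0004] rot [ 1.7972e+02 -8.0000e-02  9.5000e+01] t 7.6167
[0.5573458  0.33207305 0.12775379]
```

drive_tool(
  moves=[
    {"dx": -0.0301,"dy": 0.0111,"dz": 0,"wx": 0,"wy": 0,"wz": 0,"hand": -1},
    {"dx": -0.0301,"dy": 0.0111,"dz": 0,"wx": 0,"wy": 0,"wz": 0,"hand": -1},
    {"dx": -0.0301,"dy": 0.0111,"dz": 0,"wx": 0,"wy": 0,"wz": 0,"hand": -1},
    {"dx": -0.0301,"dy": 0.0111,"dz": 0,"wx": 0,"wy": 0,"wz": 0,"hand": -1},
    {"dx": -0.0301,"dy": 0.0111,"dz": 0,"wx": 0,"wy": 0,"wz": 0,"hand": -1},
    {"dx": -0.0301,"dy": 0.0111,"dz": 0,"wx": 0,"wy": 0,"wz": 0,"hand": -1},
    {"dx": -0.0301,"dy": 0.0111,"dz": 0,"wx": 0,"wy": 0,"wz": 0,"hand": -1},
    {"dx": 0,"dy": 0,"dz": 0,"wx": 0,"wy": 0,"wz": 0,"hand": -1},
    {"dx": 0,"dy": 0,"dz": 0,"wx": 0,"wy": 0,"wz": 0,"hand": -1},
  ],
)

```text
t: 8.37
ee_pos: [0.6511, 0.1263, 0.1233]
tool_rot: [-179.9, -0.0, 94.8]
wrist_force: [-0.2, -0.2, 0.3]
gripper_width: 0.0855
grasp_force: 0.0
```

```bash
python3 -c "
from h import *
go(.653,.129,.04,95,4);print(telemetry.get_obs()['ee_pos'])"
```

```text
wz units -0.033 shift [0.0025 0.0021 0.0833] len 0.083 per row/ 4 [0.0006 0.0005 0.0208] rot [-1.7985e+02 -1.0000e-02  9.4800e+01] t 8.3667
[0.65111531 0.12630563 0.12331523]
```

drive_tool(
  moves=[
    {"dx": 0.0025,"dy": 0.002,"dz": 0.021,"wx": 0,"wy": 0,"wz": 0,"hand": -1},
    {"dx": 0,"dy": 0,"dz": 0.021,"wx": 0,"wy": 0,"wz": 0,"hand": -1},
    {"dx": 0,"dy": 0,"dz": 0.021,"wx": 0,"wy": 0,"wz": 0,"hand": -1},
    {"dx": 0,"dy": 0,"dz": 0.02,"wx": 0,"wy": 0,"wz": 0,"hand": -1},
    {"dx": 0,"dy": 0,"dz": 0,"wx": 0,"wy": 0,"wz": 0,"hand": -1},
    {"dx": 0,"dy": 0,"dz": 0,"wx": 0,"wy": 0,"wz": 0,"hand": 1},
    {"dx": 0,"dy": 0,"dz": 0,"wx": 0,"wy": 0,"wz": 0,"hand": 1},
    {"dx": 0,"dy": 0,"dz": 0,"wx": 0,"wy": 0,"wz": 0,"hand": 1},
    {"dx": 0,"dy": 0,"dz": 0,"wx": 0,"wy": 0,"wz": 0,"hand": 1},
    {"dx": 0,"dy": 0,"dz": 0,"wx": 0,"wy": 0,"wz": 0,"hand": 1},
    {"dx": 0,"dy": 0,"dz": 0,"wx": 0,"wy": 0,"wz": 0,"hand": 1},
  ],
)

```text
t: 9.28
ee_pos: [0.6546, 0.1312, 0.0443]
tool_rot: [179.8, -0.0, 95.0]
wrist_force: [-0.2, 1.7, 7.1]
gripper_width: 0.0427
grasp_force: 60.2
```

drive_tool(
  moves=[
    {"dx": 0,"dy": 0,"dz": -0.015,"wx": 0,"wy": 0,"wz": 0,"hand": 1},
    {"dx": 0,"dy": 0,"dz": -0.035,"wx": 0,"wy": 0,"wz": 0,"hand": 1},
    {"dx": 0,"dy": 0,"dz": -0.04,"wx": 0,"wy": 0,"wz": 0,"hand": 1},
    {"dx": 0,"dy": 0,"dz": -0.03,"wx": 0,"wy": 0,"wz": 0,"hand": 1},
    {"dx": 0,"dy": 0,"dz": -0.01,"wx": 0,"wy": 0,"wz": 0,"hand": 1},
    {"dx": 0,"dy": 0,"dz": 0,"wx": 0,"wy": 0,"wz": 0,"hand": 1},
  ],
)

```text
t: 9.78
ee_pos: [0.6554, 0.1309, 0.1769]
tool_rot: [179.6, 0.0, 95.0]
wrist_force: [1.1, -0.1, -1.8]
gripper_width: 0.0425
grasp_force: 61.5
```

```bash
python3 -c "
from h import *
go(.439,-.242,.17,95,12)"
```

```text
wz units -0.001 shift [-0.3526 -0.2481  0.0069] len 0.431 per row/ 12 [-0.0294 -0.0207  0.0006] rot [1.7957e+02 3.0000e-02 9.4990e+01] t 9.7833
```

drive_tool(
  moves=[
    {"dx": -0.0294,"dy": -0.0207,"dz": 0,"wx": 0,"wy": 0,"wz": 0,"hand": 1},
    {"dx": -0.0294,"dy": -0.0207,"dz": 0,"wx": 0,"wy": 0,"wz": 0,"hand": 1},
    {"dx": -0.0294,"dy": -0.0207,"dz": 0,"wx": 0,"wy": 0,"wz": 0,"hand": 1},
    {"dx": -0.0294,"dy": -0.0207,"dz": 0,"wx": 0,"wy": 0,"wz": 0,"hand": 1},
    {"dx": -0.0294,"dy": -0.0207,"dz": 0,"wx": 0,"wy": 0,"wz": 0,"hand": 1},
    {"dx": -0.0294,"dy": -0.0207,"dz": 0,"wx": 0,"wy": 0,"wz": 0,"hand": 1},
    {"dx": -0.0294,"dy": -0.0207,"dz": 0,"wx": 0,"wy": 0,"wz": 0,"hand": 1},
    {"dx": -0.0294,"dy": -0.0207,"dz": 0,"wx": 0,"wy": 0,"wz": 0,"hand": 1},
    {"dx": -0.0294,"dy": -0.0207,"dz": 0,"wx": 0,"wy": 0,"wz": 0,"hand": 1},
    {"dx": -0.0294,"dy": -0.0207,"dz": 0,"wx": 0,"wy": 0,"wz": 0,"hand": 1},
    {"dx": -0.0294,"dy": -0.0207,"dz": 0,"wx": 0,"wy": 0,"wz": 0,"hand": 1},
    {"dx": -0.0294,"dy": -0.0207,"dz": 0,"wx": 0,"wy": 0,"wz": 0,"hand": 1},
  ],
)

```text
t: 10.78
ee_pos: [0.4339, -0.2423, 0.1697]
tool_rot: [-179.8, -0.2, 95.0]
wrist_force: [1.4, -0.4, -2.6]
gripper_width: 0.0421
grasp_force: 61.8
```

drive_tool(
  moves=[
    {"dx": 0,"dy": 0,"dz": 0.02,"wx": 0,"wy": 0,"wz": 0,"hand": 1},
    {"dx": 0,"dy": 0,"dz": 0.03,"wx": 0,"wy": 0,"wz": 0,"hand": 1},
    {"dx": 0,"dy": 0,"dz": 0.02,"wx": 0,"wy": 0,"wz": 0,"hand": 1},
    {"dx": 0,"dy": 0,"dz": 0.01,"wx": 0,"wy": 0,"wz": 0,"hand": 1},
    {"dx": 0,"dy": 0,"dz": 0,"wx": 0,"wy": 0,"wz": 0,"hand": 1},
    {"dx": 0,"dy": 0,"dz": 0,"wx": 0,"wy": 0,"wz": 0,"hand": 1},
  ],
)

```text
t: 11.28
ee_pos: [0.4358, -0.2414, 0.0911]
tool_rot: [-179.9, -0.1, 95.0]
wrist_force: [0.0, -0.5, -0.6]
gripper_width: 0.0422
grasp_force: 62.0
```

```bash
python3 -c "
from h import *
go(.439,-.241,.048,95,1)"
```

```text
wz units 0.001 shift [0.0001 0.0032 0.0431] len 0.043 per row/ 1 [0.0001 0.0032 0.0431] rot [-1.7989e+02 -1.2000e-01  9.5000e+01] t 11.2833
```

drive_tool(
  moves=[
    {"dx": 0,"dy": 0.003,"dz": 0.015,"wx": 0,"wy": 0,"wz": 0,"hand": 1},
    {"dx": 0,"dy": 0,"dz": 0.015,"wx": 0,"wy": 0,"wz": 0,"hand": 1},
    {"dx": 0,"dy": 0,"dz": 0.005,"wx": 0,"wy": 0,"wz": 0,"hand": 1},
    {"dx": 0,"dy": 0,"dz": 0.004,"wx": 0,"wy": 0,"wz": 0,"hand": 1},
    {"dx": 0,"dy": 0,"dz": 0.002,"wx": 0,"wy": 0,"wz": 0,"hand": 1},
    {"dx": 0,"dy": 0,"dz": 0.001,"wx": 0,"wy": 0,"wz": 0,"hand": 1},
    {"dx": 0,"dy": 0,"dz": 0,"wx": 0,"wy": 0,"wz": 0,"hand": 1},
    {"dx": 0,"dy": 0,"dz": 0,"wx": 0,"wy": 0,"wz": 0,"hand": 1},
  ],
)

```text
t: 11.95
ee_pos: [0.4398, -0.2422, 0.0508]
tool_rot: [180.0, 0.0, 95.0]
wrist_force: [0.2, -0.2, -2.7]
gripper_width: 0.0423
grasp_force: 61.9
```

drive_tool(
  moves=[
    {"dx": 0,"dy": 0,"dz": 0.002,"wx": 0,"wy": 0,"wz": 0,"hand": 1},
    {"dx": 0,"dy": 0,"dz": 0.001,"wx": 0,"wy": 0,"wz": 0,"hand": 1},
    {"dx": 0,"dy": 0,"dz": 0,"wx": 0,"wy": 0,"wz": 0,"hand": 1},
    {"dx": 0,"dy": 0,"dz": 0,"wx": 0,"wy": 0,"wz": 0,"hand": 1},
  ],
)

```text
t: 12.28
ee_pos: [0.4401, -0.2425, 0.0482]
tool_rot: [179.9, 0.1, 95.0]
wrist_force: [-1.9, 1.8, 5.6]
gripper_width: 0.0423
grasp_force: 62.5
```

drive_tool(
  moves=[
    {"dx": 0,"dy": 0,"dz": 0,"wx": 0,"wy": 0,"wz": 0,"hand": -1},
    {"dx": 0,"dy": 0,"dz": 0,"wx": 0,"wy": 0,"wz": 0,"hand": -1},
    {"dx": 0,"dy": 0,"dz": 0,"wx": 0,"wy": 0,"wz": 0,"hand": -1},
    {"dx": 0,"dy": 0,"dz": 0,"wx": 0,"wy": 0,"wz": 0,"hand": -1},
    {"dx": 0,"dy": 0,"dz": 0,"wx": 0,"wy": 0,"wz": 0,"hand": -1},
    {"dx": 0,"dy": 0,"dz": -0.02,"wx": 0,"wy": 0,"wz": 0,"hand": -1},
    {"dx": 0,"dy": 0,"dz": -0.03,"wx": 0,"wy": 0,"wz": 0,"hand": -1},
    {"dx": 0,"dy": 0,"dz": -0.03,"wx": 0,"wy": 0,"wz": 0,"hand": -1},
    {"dx": 0,"dy": 0,"dz": 0,"wx": 0,"wy": 0,"wz": 0,"hand": -1},
    {"dx": 0,"dy": 0,"dz": 0,"wx": 0,"wy": 0,"wz": 0,"hand": -1},
  ],
)

```text
t: 13.12
ee_pos: [0.4407, -0.2429, 0.129]
tool_rot: [179.8, 0.2, 95.0]
wrist_force: [-0.2, 0.7, 0.7]
gripper_width: 0.0856
grasp_force: 0.0
```

```bash
python3 -c "
from h import *
go(.662,-.011,.125,95,10)"
```

```text
wz units 0.001 shift [0.2118 0.2407 0.004 ] len 0.321 per row/ 10 [0.0212 0.0241 0.0004] rot [179.82   0.19  95.  ] t 13.1167
```

drive_tool(
  moves=[
    {"dx": 0.0212,"dy": 0.0241,"dz": 0,"wx": 0,"wy": 0,"wz": 0,"hand": -1},
    {"dx": 0.0212,"dy": 0.0241,"dz": 0,"wx": 0,"wy": 0,"wz": 0,"hand": -1},
    {"dx": 0.0212,"dy": 0.0241,"dz": 0,"wx": 0,"wy": 0,"wz": 0,"hand": -1},
    {"dx": 0.0212,"dy": 0.0241,"dz": 0,"wx": 0,"wy": 0,"wz": 0,"hand": -1},
    {"dx": 0.0212,"dy": 0.0241,"dz": 0,"wx": 0,"wy": 0,"wz": 0,"hand": -1},
    {"dx": 0.0212,"dy": 0.0241,"dz": 0,"wx": 0,"wy": 0,"wz": 0,"hand": -1},
    {"dx": 0.0212,"dy": 0.0241,"dz": 0,"wx": 0,"wy": 0,"wz": 0,"hand": -1},
    {"dx": 0.0212,"dy": 0.0241,"dz": 0,"wx": 0,"wy": 0,"wz": 0,"hand": -1},
    {"dx": 0.0212,"dy": 0.0241,"dz": 0,"wx": 0,"wy": 0,"wz": 0,"hand": -1},
    {"dx": 0.0212,"dy": 0.0241,"dz": 0,"wx": 0,"wy": 0,"wz": 0,"hand": -1},
    {"dx": 0,"dy": 0,"dz": 0,"wx": 0,"wy": 0,"wz": 0,"hand": -1},
    {"dx": 0,"dy": 0,"dz": 0,"wx": 0,"wy": 0,"wz": 0,"hand": -1},
  ],
)

```text
t: 14.12
ee_pos: [0.6606, -0.008, 0.1247]
tool_rot: [-179.8, -0.0, 95.2]
wrist_force: [-0.1, -0.2, 0.1]
gripper_width: 0.0854
grasp_force: 0.0
```

```bash
python3 -c "
from h import *
go(.662,-.0105,.04,95,4)"
```

```text
wz units 0.025 shift [-0.0026  0.0011  0.0847] len 0.085 per row/ 4 [-0.0007  0.0003  0.0212] rot [-1.7983e+02 -5.0000e-02  9.5150e+01] t 14.1167
```

drive_tool(
  moves=[
    {"dx": 0,"dy": 0,"dz": 0.021,"wx": 0,"wy": 0,"wz": 0,"hand": -1},
    {"dx": 0,"dy": 0,"dz": 0.021,"wx": 0,"wy": 0,"wz": 0,"hand": -1},
    {"dx": 0,"dy": 0,"dz": 0.021,"wx": 0,"wy": 0,"wz": 0,"hand": -1},
    {"dx": 0,"dy": 0,"dz": 0.02,"wx": 0,"wy": 0,"wz": 0,"hand": -1},
    {"dx": 0,"dy": 0,"dz": 0,"wx": 0,"wy": 0,"wz": 0,"hand": -1},
    {"dx": 0,"dy": 0,"dz": 0,"wx": 0,"wy": 0,"wz": 0,"hand": 1},
    {"dx": 0,"dy": 0,"dz": 0,"wx": 0,"wy": 0,"wz": 0,"hand": 1},
    {"dx": 0,"dy": 0,"dz": 0,"wx": 0,"wy": 0,"wz": 0,"hand": 1},
    {"dx": 0,"dy": 0,"dz": 0,"wx": 0,"wy": 0,"wz": 0,"hand": 1},
    {"dx": 0,"dy": 0,"dz": 0,"wx": 0,"wy": 0,"wz": 0,"hand": 1},
    {"dx": 0,"dy": 0,"dz": 0,"wx": 0,"wy": 0,"wz": 0,"hand": 1},
  ],
)

```text
t: 15.03
ee_pos: [0.6621, -0.0101, 0.0462]
tool_rot: [179.9, 0.1, 95.0]
wrist_force: [-2.5, -1.1, 7.7]
gripper_width: 0.0423
grasp_force: 60.7
```

drive_tool(
  moves=[
    {"dx": 0,"dy": 0,"dz": -0.015,"wx": 0,"wy": 0,"wz": 0,"hand": 1},
    {"dx": 0,"dy": 0,"dz": -0.035,"wx": 0,"wy": 0,"wz": 0,"hand": 1},
    {"dx": 0,"dy": 0,"dz": -0.04,"wx": 0,"wy": 0,"wz": 0,"hand": 1},
    {"dx": 0,"dy": 0,"dz": -0.03,"wx": 0,"wy": 0,"wz": 0,"hand": 1},
    {"dx": 0,"dy": 0,"dz": -0.01,"wx": 0,"wy": 0,"wz": 0,"hand": 1},
    {"dx": 0,"dy": 0,"dz": 0,"wx": 0,"wy": 0,"wz": 0,"hand": 1},
  ],
)

```text
t: 15.53
ee_pos: [0.6635, -0.01, 0.1792]
tool_rot: [179.5, 0.1, 95.0]
wrist_force: [0.3, -0.4, -3.0]
gripper_width: 0.0425
grasp_force: 61.3
```

```bash
python3 -c "
from h import *
go(.527,-.2305,.17,95,8)"
```

```text
wz units 0.001 shift [-0.2078 -0.1552  0.0092] len 0.259 per row/ 8 [-0.026  -0.0194  0.0011] rot [1.7955e+02 1.2000e-01 9.5010e+01] t 15.5333
```

drive_tool(
  moves=[
    {"dx": -0.026,"dy": -0.0194,"dz": 0,"wx": 0,"wy": 0,"wz": 0,"hand": 1},
    {"dx": -0.026,"dy": -0.0194,"dz": 0,"wx": 0,"wy": 0,"wz": 0,"hand": 1},
    {"dx": -0.026,"dy": -0.0194,"dz": 0,"wx": 0,"wy": 0,"wz": 0,"hand": 1},
    {"dx": -0.026,"dy": -0.0194,"dz": 0,"wx": 0,"wy": 0,"wz": 0,"hand": 1},
    {"dx": -0.026,"dy": -0.0194,"dz": 0,"wx": 0,"wy": 0,"wz": 0,"hand": 1},
    {"dx": -0.026,"dy": -0.0194,"dz": 0,"wx": 0,"wy": 0,"wz": 0,"hand": 1},
    {"dx": -0.026,"dy": -0.0194,"dz": 0,"wx": 0,"wy": 0,"wz": 0,"hand": 1},
    {"dx": -0.026,"dy": -0.0194,"dz": 0,"wx": 0,"wy": 0,"wz": 0,"hand": 1},
    {"dx": 0,"dy": 0,"dz": 0.02,"wx": 0,"wy": 0,"wz": 0,"hand": 1},
    {"dx": 0,"dy": 0,"dz": 0.03,"wx": 0,"wy": 0,"wz": 0,"hand": 1},
    {"dx": 0,"dy": 0,"dz": 0.02,"wx": 0,"wy": 0,"wz": 0,"hand": 1},
    {"dx": 0,"dy": 0,"dz": 0,"wx": 0,"wy": 0,"wz": 0,"hand": 1},
  ],
)

```text
t: 16.53
ee_pos: [0.5197, -0.2276, 0.097]
tool_rot: [-179.4, -0.5, 94.9]
wrist_force: [-1.5, 0.8, -3.2]
gripper_width: 0.0425
grasp_force: 61.6
```

```bash
python3 -c "
from h import *
go(.527,-.2305,.052,95,1)"
```

```text
wz units -0.01 shift [-0.0035  0.007   0.045 ] len 0.046 per row/ 1 [-0.0035  0.007   0.045 ] rot [-179.44   -0.48   94.94] t 16.5333
```

drive_tool(
  moves=[
    {"dx": 0,"dy": 0.004,"dz": 0.01,"wx": 0,"wy": 0,"wz": 0,"hand": 1},
    {"dx": 0,"dy": 0,"dz": 0.01,"wx": 0,"wy": 0,"wz": 0,"hand": 1},
    {"dx": 0,"dy": 0,"dz": 0.01,"wx": 0,"wy": 0,"wz": 0,"hand": 1},
    {"dx": 0,"dy": 0,"dz": 0.005,"wx": 0,"wy": 0,"wz": 0,"hand": 1},
    {"dx": 0,"dy": 0,"dz": 0,"wx": 0,"wy": 0,"wz": 0,"hand": 1},
    {"dx": 0,"dy": 0,"dz": 0,"wx": 0,"wy": 0,"wz": 0,"hand": 1},
  ],
)

```text
t: 17.03
ee_pos: [0.5286, -0.23, 0.0691]
tool_rot: [-180.0, -0.0, 95.0]
wrist_force: [-0.0, 0.2, -2.3]
gripper_width: 0.0419
grasp_force: 61.6
```

drive_tool(
  moves=[
    {"dx": 0,"dy": 0,"dz": 0.008,"wx": 0,"wy": 0,"wz": 0,"hand": 1},
    {"dx": 0,"dy": 0,"dz": 0.006,"wx": 0,"wy": 0,"wz": 0,"hand": 1},
    {"dx": 0,"dy": 0,"dz": 0.002,"wx": 0,"wy": 0,"wz": 0,"hand": 1},
    {"dx": 0,"dy": 0,"dz": 0.001,"wx": 0,"wy": 0,"wz": 0,"hand": 1},
    {"dx": 0,"dy": 0,"dz": 0,"wx": 0,"wy": 0,"wz": 0,"hand": 1},
    {"dx": 0,"dy": 0,"dz": 0,"wx": 0,"wy": 0,"wz": 0,"hand": 1},
  ],
)

```text
t: 17.53
ee_pos: [0.5286, -0.2302, 0.0521]
tool_rot: [180.0, 0.0, 95.0]
wrist_force: [-0.1, -0.5, -1.9]
gripper_width: 0.0425
grasp_force: 61.6
```

drive_tool(
  moves=[
    {"dx": 0,"dy": 0,"dz": 0.002,"wx": 0,"wy": 0,"wz": 0,"hand": 1},
    {"dx": 0,"dy": 0,"dz": 0.001,"wx": 0,"wy": 0,"wz": 0,"hand": 1},
    {"dx": 0,"dy": 0,"dz": 0,"wx": 0,"wy": 0,"wz": 0,"hand": 1},
    {"dx": 0,"dy": 0,"dz": 0,"wx": 0,"wy": 0,"wz": 0,"hand": 1},
  ],
)

```text
t: 17.87
ee_pos: [0.5291, -0.2306, 0.0502]
tool_rot: [179.9, 0.1, 95.0]
wrist_force: [-2.8, 0.9, 5.6]
gripper_width: 0.0421
grasp_force: 62.3
```

drive_tool(
  moves=[
    {"dx": 0,"dy": 0,"dz": 0,"wx": 0,"wy": 0,"wz": 0,"hand": -1},
    {"dx": 0,"dy": 0,"dz": 0,"wx": 0,"wy": 0,"wz": 0,"hand": -1},
    {"dx": 0,"dy": 0,"dz": 0,"wx": 0,"wy": 0,"wz": 0,"hand": -1},
    {"dx": 0,"dy": 0,"dz": 0,"wx": 0,"wy": 0,"wz": 0,"hand": -1},
    {"dx": 0,"dy": 0,"dz": 0,"wx": 0,"wy": 0,"wz": 0,"hand": -1},
    {"dx": 0,"dy": 0,"dz": -0.02,"wx": 0,"wy": 0,"wz": 0,"hand": -1},
    {"dx": 0,"dy": 0,"dz": -0.03,"wx": 0,"wy": 0,"wz": 0,"hand": -1},
    {"dx": 0,"dy": 0,"dz": -0.03,"wx": 0,"wy": 0,"wz": 0,"hand": -1},
    {"dx": 0,"dy": 0,"dz": -0.03,"wx": 0,"wy": 0,"wz": 0,"hand": -1},
    {"dx": 0.02,"dy": 0,"dz": -0.02,"wx": 0,"wy": 0,"wz": 0,"hand": -1},
    {"dx": 0.03,"dy": 0,"dz": 0,"wx": 0,"wy": 0,"wz": 0,"hand": -1},
    {"dx": 0.03,"dy": 0,"dz": 0,"wx": 0,"wy": 0,"wz": 0,"hand": -1},
  ],
)

```text
t: 18.87
ee_pos: [0.5225, -0.1508, 0.1812]
tool_rot: [179.8, 0.1, 94.9]
wrist_force: [-0.0, -0.1, 0.3]
gripper_width: 0.0855
grasp_force: 0.0
```

drive_tool(
  moves=[
    {"dx": 0,"dy": 0,"dz": 0,"wx": 0,"wy": 0,"wz": 1,"hand": -1},
    {"dx": 0,"dy": 0,"dz": 0,"wx": 0,"wy": 0,"wz": 1,"hand": -1},
    {"dx": 0,"dy": 0,"dz": 0,"wx": 0,"wy": 0,"wz": 1,"hand": -1},
    {"dx": 0,"dy": 0,"dz": 0,"wx": 0,"wy": 0,"wz": 1,"hand": -1},
    {"dx": 0,"dy": 0,"dz": 0,"wx": 0,"wy": 0,"wz": 1,"hand": -1},
    {"dx": 0,"dy": 0,"dz": 0,"wx": 0,"wy": 0,"wz": 1,"hand": -1},
    {"dx": 0,"dy": 0,"dz": 0,"wx": 0,"wy": 0,"wz": 1,"hand": -1},
    {"dx": 0,"dy": 0,"dz": 0,"wx": 0,"wy": 0,"wz": 1,"hand": -1},
    {"dx": 0,"dy": 0,"dz": 0,"wx": 0,"wy": 0,"wz": 1,"hand": -1},
    {"dx": 0,"dy": 0,"dz": 0,"wx": 0,"wy": 0,"wz": 1,"hand": -1},
    {"dx": 0,"dy": 0,"dz": 0,"wx": 0,"wy": 0,"wz": 1,"hand": -1},
    {"dx": 0,"dy": 0,"dz": 0,"wx": 0,"wy": 0,"wz": 1,"hand": -1},
  ],
)

```text
t: 19.87
ee_pos: [0.5215, -0.1504, 0.179]
tool_rot: [-180.0, 0.0, 22.7]
wrist_force: [1.2, 1.0, -0.6]
gripper_width: 0.0856
grasp_force: 0.0
```

drive_tool(
  moves=[
    {"dx": 0,"dy": 0,"dz": 0,"wx": 0,"wy": 0,"wz": 1,"hand": -1},
    {"dx": 0,"dy": 0,"dz": 0,"wx": 0,"wy": 0,"wz": 1,"hand": -1},
    {"dx": 0,"dy": 0,"dz": 0,"wx": 0,"wy": 0,"wz": 1,"hand": -1},
    {"dx": 0,"dy": 0,"dz": 0,"wx": 0,"wy": 0,"wz": 0.5,"hand": -1},
    {"dx": 0,"dy": 0,"dz": 0,"wx": 0,"wy": 0,"wz": 0,"hand": -1},
    {"dx": 0,"dy": 0,"dz": 0,"wx": 0,"wy": 0,"wz": 0,"hand": -1},
  ],
)

```text
t: 20.37
ee_pos: [0.5215, -0.1504, 0.179]
tool_rot: [-180.0, 0.0, 2.1]
wrist_force: [-0.4, 0.1, -0.5]
gripper_width: 0.0856
grasp_force: 0.0
```

```bash
python3 - <<'E'
from h import *
go(.4895,-.064,.15,1.8,5)
c=cam("wrist"); O=c["image"][:,:,::-1].copy()
o=np.load('out.npy',allow_pickle=True).item()
for k in("green","whitea"):
    x,y,a=o[k]; M=np.array([[np.cos(a),-np.sin(a)],[np.sin(a),np.cos(a)]])
    for p in((-.075,-.018),(-.075,.018),(.075,.018),(.075,-.018),(-.032,-.02),(-.032,.02),(.012,.02),(.012,-.02)):
        q=M@p+(x,y); z=.044 if abs(p[0])<.05 else .036 if p[0]>0 else .042
        cv2.circle(O,tuple(int(i) for i in proj(c,[q[0],q[1],z])[0]),3,(255,0,255),-1)
cv2.imwrite("pics/w2.png",O)
E
```

```text
wz units 0.051 shift [-0.0293 -0.0873  0.029 ] len 0.097 per row/ 5 [-0.0059 -0.0175  0.0058] rot [-1.8e+02  1.0e-02  2.1e+00] t 20.3667
```

View pics/w2.png

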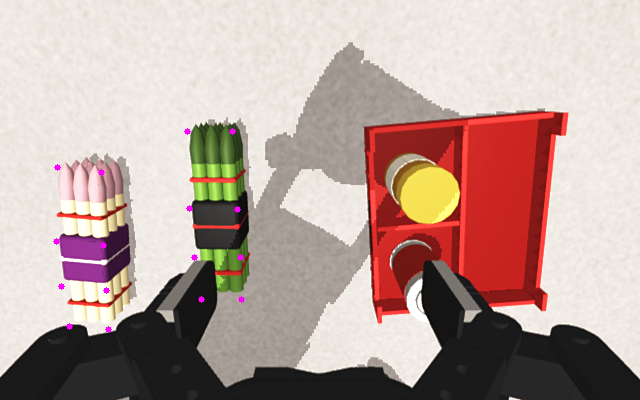

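The picture shows the yellow jar and the tin standing in the red pockets at (430,190) and (420,270). My magenta green-bunch fit sits about 8 px (7 mm) too far back compared with the sleeve at (221,225). I'll take a clearer overhead view of both bunches and refit.

drive_tool(
  moves=[
    {"dx": -0.014,"dy": -0.029,"dz": -0.006,"wx": 0,"wy": 0,"wz": 0,"hand": -1},
    {"dx": -0.014,"dy": -0.029,"dz": -0.006,"wx": 0,"wy": 0,"wz": 0,"hand": -1},
    {"dx": -0.014,"dy": -0.029,"dz": -0.006,"wx": 0,"wy": 0,"wz": 0,"hand": -1},
    {"dx": -0.014,"dy": -0.029,"dz": -0.006,"wx": 0,"wy": 0,"wz": 0,"hand": -1},
    {"dx": -0.014,"dy": -0.029,"dz": -0.006,"wx": 0,"wy": 0,"wz": 0,"hand": -1},
    {"dx": 0,"dy": 0,"dz": 0,"wx": 0,"wy": 0,"wz": 0,"hand": -1},
    {"dx": 0,"dy": 0,"dz": 0,"wx": 0,"wy": 0,"wz": 0,"hand": -1},
    {"dx": 0,"dy": 0,"dz": 0,"wx": 0,"wy": 0,"wz": 0,"hand": -1},
  ],
)

```text
t: 21.08
ee_pos: [0.447, -0.0082, 0.2094]
tool_rot: [180.0, -0.1, 2.1]
wrist_force: [-0.8, 0.6, -0.5]
gripper_width: 0.0854
grasp_force: 0.0
```

```bash
cat > fit2.py <<'E'
from h import *
from scipy.optimize import minimize
c=cam("wrist"); O=c["image"][:,:,::-1].copy(); hsv=cv2.cvtColor(c["image"],cv2.COLOR_RGB2HSV)
o=np.load('out.npy',allow_pickle=True).item()
SL=np.array([[x,y,z] for x in(-.032,.012) for y in(-.02,.02) for z in(0.002,.044)])
B=np.array([[x,y,z] for x in(-.075,.06) for y in(-.018,.018) for z in(0.002,.042)])
def T(v,P): a=v[2]; return np.c_[v[0]+np.cos(a)*P[:,0]-np.sin(a)*P[:,1],v[1]+np.sin(a)*P[:,0]+np.cos(a)*P[:,1],P[:,2]]
def hull(P):
    m=np.zeros((400,640),np.uint8); cv2.fillConvexPoly(m,cv2.convexHull(np.round(proj(c,P)*16).astype(np.int32)),1,shift=4); return m>0
H,Sa,V=hsv[...,0],hsv[...,1],hsv[...,2]
for k in("green","whitea"):
    near=cv2.dilate(hull(T(o[k],B)).astype(np.uint8),np.ones((31,31)))>0
    m=near&((V<70) if k=="green" else ((H>125)&(H<160)&(Sa>100)))
    n,l,st,ce=cv2.connectedComponentsWithStats(cv2.morphologyEx(m.astype(np.uint8),cv2.MORPH_CLOSE,np.ones((7,7)))); m=l==1+st[1:,4].argmax()
    g=lambda v:1-(hull(T(v,SL))&m).sum()/(hull(T(v,SL))|m).sum()
    x0=o[k]; r=min((minimize(g,x0,method="Nelder-Mead",options=dict(initial_simplex=np.array([x0,x0+[.01*s,0,0],x0+[0,.01,0],x0+[0,0,t]]))) for t in(-.15,.15) for s in(-1,1)),key=lambda r:r.fun)
    print(k,r.x.round(4),np.degrees(r.x[2]).round(1),r.fun.round(3)); o[k]=r.x
    for q in np.r_[proj(c,T(r.x,SL)),proj(c,T(r.x,B))]: cv2.circle(O,tuple(int(i) for i in q),2,(255,255,0),-1)
np.save("out2.npy",o); cv2.imwrite("pics/w3.png",O)
E
python3 fit2.py; python3 -c "
from h import *
print(telemetry.get_obs()['ee_pos'])"
```

```text
green [ 0.4963 -0.0635 -0.0193] -1.1 0.1
whitea [ 0.458   0.0519 -0.1304] -7.5 0.207
[ 0.4470476  -0.00854677  0.20918875]
```

View pics/w3.png

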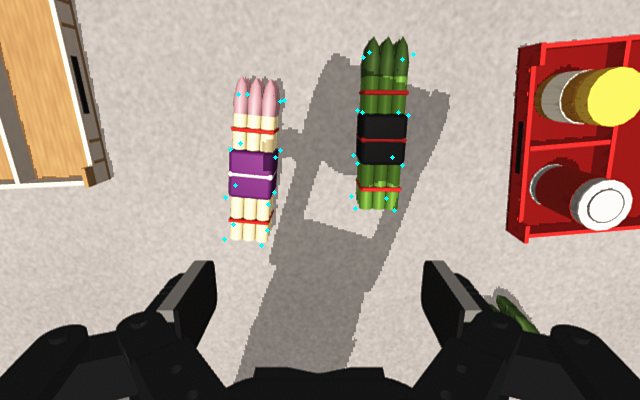

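The view shows both bunches clearly. The green ties are at (384,92) and (379,189) with its stripe at (382,140); the white ties are at (255,130) and (249,221) with its stripe at (252,176). I'll compute the pose from those points directly.

```bash
python3 - <<'E'
from h import *
c=cam("wrist")
for k,f,s,r,e in(("g",(384,92),(382,140),(379,189),(377,209)),("w",(255,130),(252,176),(249,221),(248,241))):
    F,S,Q=ray(c,f,.043),ray(c,s,.044),ray(c,r,.043); E=ray(c,e,.040)
    a=np.arctan2(*(F-Q)[1::-1]); u=np.array([np.cos(a),np.sin(a)])
    print(k,F.round(4),S.round(4),Q.round(4),E.round(4),"yaw",np.degrees(a).round(1),"centre by sleeve",(S[:2]+.010*u).round(4),"by tail",(E[:2]+.075*u).round(4))
go(.496,-.064,.09,0,6)
E
```

```text
g [ 0.5259 -0.0614  0.043 ] [ 0.4859 -0.063   0.044 ] [ 0.4414 -0.0643  0.043 ] [ 0.4213 -0.0647  0.04  ] yaw 2.0 centre by sleeve [ 0.4959 -0.0627] by tail [ 0.4962 -0.062 ]
w [0.4904 0.0478 0.043 ] [0.4497 0.051  0.044 ] [0.4062 0.0548 0.043 ] [0.3846 0.0568 0.04  ] yaw -4.7 centre by sleeve [0.4597 0.0502] by tail [0.4593 0.0506]
wz units 0.329 shift [0.049  0.0553 0.119 ] len 0.14 per row/ 6 [0.0082 0.0092 0.0198] rot [179.99  -0.     1.97] t 21.1833
```

drive_tool(
  moves=[
    {"dx": 0.008,"dy": 0.0093,"dz": 0.02,"wx": 0,"wy": 0,"wz": 0,"hand": -1},
    {"dx": 0.008,"dy": 0.0093,"dz": 0.02,"wx": 0,"wy": 0,"wz": 0,"hand": -1},
    {"dx": 0.008,"dy": 0.0093,"dz": 0.02,"wx": 0,"wy": 0,"wz": 0,"hand": -1},
    {"dx": 0.008,"dy": 0.0093,"dz": 0.02,"wx": 0,"wy": 0,"wz": 0,"hand": -1},
    {"dx": 0.008,"dy": 0.0093,"dz": 0.02,"wx": 0,"wy": 0,"wz": 0,"hand": -1},
    {"dx": 0.007,"dy": 0.0093,"dz": 0.02,"wx": 0,"wy": 0,"wz": 0,"hand": -1},
    {"dx": 0,"dy": 0,"dz": 0,"wx": 0,"wy": 0,"wz": 0,"hand": -1},
    {"dx": 0,"dy": 0,"dz": 0,"wx": 0,"wy": 0,"wz": 0,"hand": -1},
    {"dx": 0,"dy": 0,"dz": 0,"wx": 0,"wy": 0,"wz": 0,"hand": -1},
  ],
)

```text
t: 21.93
ee_pos: [0.4955, -0.0624, 0.0894]
tool_rot: [-180.0, 0.0, 1.9]
wrist_force: [0.3, 0.6, -0.0]
gripper_width: 0.0853
grasp_force: 0.0
```

```bash
python3 -c "
from h import *
go(.496,-.0625,.02,2,4)"
```

```text
wz units -0.009 shift [0.0005 0.0001 0.0694] len 0.069 per row/ 4 [0.0001 0.     0.0174] rot [-1.7999e+02  2.0000e-02  1.9500e+00] t 21.9333
```

drive_tool(
  moves=[
    {"dx": 0,"dy": 0,"dz": 0.02,"wx": 0,"wy": 0,"wz": 0,"hand": -1},
    {"dx": 0,"dy": 0,"dz": 0.02,"wx": 0,"wy": 0,"wz": 0,"hand": -1},
    {"dx": 0,"dy": 0,"dz": 0.02,"wx": 0,"wy": 0,"wz": 0,"hand": -1},
    {"dx": 0,"dy": 0,"dz": 0.008,"wx": 0,"wy": 0,"wz": 0,"hand": -1},
    {"dx": 0,"dy": 0,"dz": 0,"wx": 0,"wy": 0,"wz": 0,"hand": -1},
    {"dx": 0,"dy": 0,"dz": 0,"wx": 0,"wy": 0,"wz": 0,"hand": 1},
    {"dx": 0,"dy": 0,"dz": 0,"wx": 0,"wy": 0,"wz": 0,"hand": 1},
    {"dx": 0,"dy": 0,"dz": 0,"wx": 0,"wy": 0,"wz": 0,"hand": 1},
    {"dx": 0,"dy": 0,"dz": 0,"wx": 0,"wy": 0,"wz": 0,"hand": 1},
    {"dx": 0,"dy": 0,"dz": 0,"wx": 0,"wy": 0,"wz": 0,"hand": 1},
    {"dx": 0,"dy": 0,"dz": 0,"wx": 0,"wy": 0,"wz": 0,"hand": 1},
  ],
)

```text
t: 22.85
ee_pos: [0.4968, -0.0625, 0.0226]
tool_rot: [179.9, -0.1, 2.0]
wrist_force: [-0.7, 0.7, 6.1]
gripper_width: 0.0386
grasp_force: 61.8
```

drive_tool(
  moves=[
    {"dx": 0,"dy": 0,"dz": -0.01,"wx": 0,"wy": 0,"wz": 0,"hand": 1},
    {"dx": 0,"dy": 0,"dz": -0.025,"wx": 0,"wy": 0,"wz": 0,"hand": 1},
    {"dx": 0,"dy": 0,"dz": -0.035,"wx": 0,"wy": 0,"wz": 0,"hand": 1},
    {"dx": 0,"dy": 0,"dz": -0.035,"wx": 0,"wy": 0,"wz": 0,"hand": 1},
    {"dx": 0,"dy": 0,"dz": -0.025,"wx": 0,"wy": 0,"wz": -0.4,"hand": 1},
    {"dx": 0,"dy": 0,"dz": -0.01,"wx": 0,"wy": 0,"wz": -0.57,"hand": 1},
    {"dx": 0,"dy": 0,"dz": 0,"wx": 0,"wy": 0,"wz": 0,"hand": 1},
    {"dx": 0,"dy": 0,"dz": 0,"wx": 0,"wy": 0,"wz": 0,"hand": 1},
  ],
)

```text
t: 23.52
ee_pos: [0.4956, -0.062, 0.1618]
tool_rot: [180.0, -0.1, 7.7]
wrist_force: [-0.7, -0.1, -3.3]
gripper_width: 0.0388
grasp_force: 61.0
```

```bash
python3 - <<'E'
from h import *
go(.493,-.314,.16,7.8,8)
c=cam("scene"); crop(c,170,120,470,320,2.6,"p4.png")
E
```

```text
wz units -0.012 shift [-0.0368  0.2493  0.0018] len 0.252 per row/ 8 [-0.0046  0.0312  0.0002] rot [ 1.7996e+02 -7.0000e-02  7.7300e+00] t 23.5167
```

View pics/p4.png

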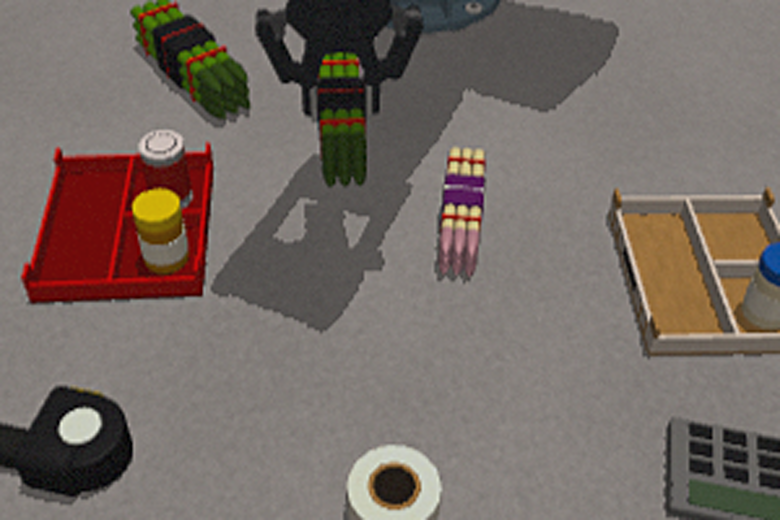

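The bunch hangs level at (342,115). The tin (161,165), yellow jar (160,230) and blue jar (770,285) all stand upright in their pockets. I'm crossing to the red bay.

drive_tool(
  moves=[
    {"dx": -0.0046,"dy": 0.0312,"dz": 0,"wx": 0,"wy": 0,"wz": 0,"hand": 1},
    {"dx": -0.0046,"dy": 0.0312,"dz": 0,"wx": 0,"wy": 0,"wz": 0,"hand": 1},
    {"dx": -0.0046,"dy": 0.0312,"dz": 0,"wx": 0,"wy": 0,"wz": 0,"hand": 1},
    {"dx": -0.0046,"dy": 0.0312,"dz": 0,"wx": 0,"wy": 0,"wz": 0,"hand": 1},
    {"dx": -0.0046,"dy": 0.0312,"dz": 0,"wx": 0,"wy": 0,"wz": 0,"hand": 1},
    {"dx": -0.0046,"dy": 0.0312,"dz": 0,"wx": 0,"wy": 0,"wz": 0,"hand": 1},
    {"dx": -0.0046,"dy": 0.0312,"dz": 0,"wx": 0,"wy": 0,"wz": 0,"hand": 1},
    {"dx": -0.0046,"dy": 0.0312,"dz": 0,"wx": 0,"wy": 0,"wz": 0,"hand": 1},
    {"dx": 0,"dy": 0,"dz": 0.03,"wx": 0,"wy": 0,"wz": 0,"hand": 1},
    {"dx": 0,"dy": 0,"dz": 0.03,"wx": 0,"wy": 0,"wz": 0,"hand": 1},
    {"dx": 0,"dy": 0,"dz": 0.02,"wx": 0,"wy": 0,"wz": 0,"hand": 1},
    {"dx": 0,"dy": 0,"dz": 0,"wx": 0,"wy": 0,"wz": 0,"hand": 1},
  ],
)

```text
t: 24.57
ee_pos: [0.4886, -0.3108, 0.0738]
tool_rot: [-179.4, 0.5, 7.7]
wrist_force: [-0.8, 1.3, -2.6]
gripper_width: 0.0388
grasp_force: 61.1
```

drive_tool(
  moves=[
    {"dx": 0,"dy": 0,"dz": 0,"wx": 0,"wy": 0,"wz": 0,"hand": 1},
    {"dx": 0,"dy": 0,"dz": 0,"wx": 0,"wy": 0,"wz": 0,"hand": 1},
  ],
)

```text
t: 24.73
ee_pos: [0.4932, -0.3144, 0.0814]
tool_rot: [-180.0, 0.0, 7.8]
wrist_force: [-1.0, 0.8, -1.2]
gripper_width: 0.039
grasp_force: 61.1
```

```bash
python3 - <<'E'
from h import *
go(.493,-.314,.03,7.8,1)
c=cam("wrist"); cv2.imwrite("pics/w5.png",c["image"][:,:,::-1])
E
```

```text
wz units -0.001 shift [-0.0001 -0.0004  0.0514] len 0.051 per row/ 1 [-0.0001 -0.0004  0.0514] rot [-180.      0.      7.79] t 24.7333
```

View pics/w5.png

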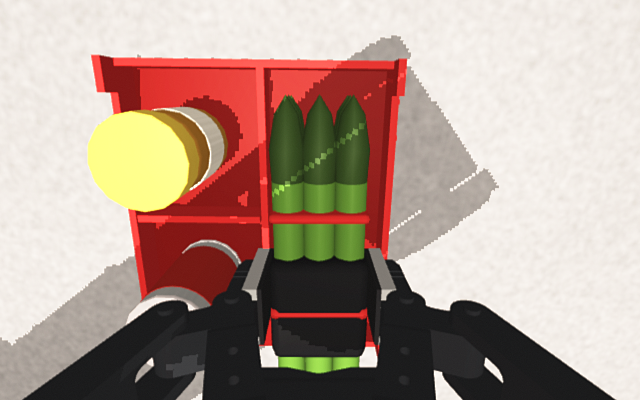

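The bunch at (320,180) is parallel to the bay, whose edges are at 270 and 387. It needs about 5 mm to the right. I'm correcting that and lowering.

drive_tool(
  moves=[
    {"dx": 0,"dy": 0.005,"dz": 0.01,"wx": 0,"wy": 0,"wz": 0,"hand": 1},
    {"dx": 0,"dy": 0,"dz": 0.015,"wx": 0,"wy": 0,"wz": 0,"hand": 1},
    {"dx": 0,"dy": 0,"dz": 0.015,"wx": 0,"wy": 0,"wz": 0,"hand": 1},
    {"dx": 0,"dy": 0,"dz": 0.007,"wx": 0,"wy": 0,"wz": 0,"hand": 1},
    {"dx": 0,"dy": 0,"dz": 0.003,"wx": 0,"wy": 0,"wz": 0,"hand": 1},
    {"dx": 0,"dy": 0,"dz": 0.001,"wx": 0,"wy": 0,"wz": 0,"hand": 1},
    {"dx": 0,"dy": 0,"dz": 0,"wx": 0,"wy": 0,"wz": 0,"hand": 1},
    {"dx": 0,"dy": 0,"dz": 0,"wx": 0,"wy": 0,"wz": 0,"hand": 1},
  ],
)

```text
t: 25.45
ee_pos: [0.4943, -0.3199, 0.031]
tool_rot: [179.9, -0.1, 7.8]
wrist_force: [0.0, 0.4, -2.7]
gripper_width: 0.0385
grasp_force: 61.2
```

drive_tool(
  moves=[
    {"dx": 0,"dy": 0,"dz": 0.002,"wx": 0,"wy": 0,"wz": 0,"hand": 1},
    {"dx": 0,"dy": 0,"dz": 0.002,"wx": 0,"wy": 0,"wz": 0,"hand": 1},
    {"dx": 0,"dy": 0,"dz": 0.001,"wx": 0,"wy": 0,"wz": 0,"hand": 1},
    {"dx": 0,"dy": 0,"dz": 0,"wx": 0,"wy": 0,"wz": 0,"hand": 1},
    {"dx": 0,"dy": 0,"dz": 0,"wx": 0,"wy": 0,"wz": 0,"hand": 1},
  ],
)

```text
t: 25.87
ee_pos: [0.4942, -0.3198, 0.0267]
tool_rot: [179.9, -0.0, 7.8]
wrist_force: [-3.4, 1.6, 7.2]
gripper_width: 0.0388
grasp_force: 62.4
```

drive_tool(
  moves=[
    {"dx": 0,"dy": 0,"dz": 0,"wx": 0,"wy": 0,"wz": 0,"hand": -1},
    {"dx": 0,"dy": 0,"dz": 0,"wx": 0,"wy": 0,"wz": 0,"hand": -1},
    {"dx": 0,"dy": 0,"dz": 0,"wx": 0,"wy": 0,"wz": 0,"hand": -1},
    {"dx": 0,"dy": 0,"dz": 0,"wx": 0,"wy": 0,"wz": 0,"hand": -1},
    {"dx": 0,"dy": 0,"dz": 0,"wx": 0,"wy": 0,"wz": 0,"hand": -1},
    {"dx": 0,"dy": 0,"dz": -0.02,"wx": 0,"wy": 0,"wz": 0,"hand": -1},
    {"dx": 0,"dy": 0,"dz": -0.04,"wx": 0,"wy": 0,"wz": 0,"hand": -1},
    {"dx": 0,"dy": 0,"dz": -0.04,"wx": 0,"wy": 0,"wz": 0.7,"hand": -1},
    {"dx": 0,"dy": 0,"dz": -0.02,"wx": 0,"wy": 0,"wz": 0.7,"hand": -1},
    {"dx": 0,"dy": 0,"dz": 0,"wx": 0,"wy": 0,"wz": 0.68,"hand": -1},
    {"dx": 0,"dy": 0,"dz": 0,"wx": 0,"wy": 0,"wz": 0,"hand": -1},
    {"dx": 0,"dy": 0,"dz": 0,"wx": 0,"wy": 0,"wz": 0,"hand": -1},
  ],
)

```text
t: 26.87
ee_pos: [0.4934, -0.319, 0.1448]
tool_rot: [-180.0, 0.0, -4.5]
wrist_force: [-0.3, -0.1, -1.9]
gripper_width: 0.0852
grasp_force: 0.0
```

```bash
python3 - <<'E'
from h import *
go(.4595,.0504,.1,-4.7,10)
c=cam("wrist"); cv2.imwrite("pics/w6.png",c["image"][:,:,::-1])
E
```

```text
wz units 0.026 shift [-0.0641 -0.3654  0.0448] len 0.374 per row/ 10 [-0.0064 -0.0365  0.0045] rot [-1.7998e+02  2.0000e-02 -4.5400e+00] t 26.8667
```

View pics/w6.png

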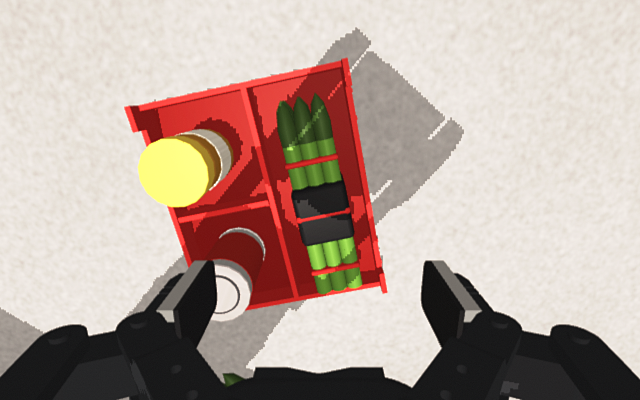

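The green bunch lies flat in the bay, with its stripe at (325,218) and ties at (312,162) and (334,271). Next I check its lengthwise offset while moving towards the white bunch.

```bash
python3 - <<'E'
from h import *
c=cam("wrist"); v=np.load('out.npy',allow_pickle=True).item()["red"]
def loc(px,z):
    d=ray(c,px,z)[:2]-v[:2]; a=v[2]; return np.round([np.cos(a)*d[0]+np.sin(a)*d[1],-np.sin(a)*d[0]+np.cos(a)*d[1]],4)
print("stripe(-10)",loc((325,218),.048),"ties",loc((312,162),.047),loc((334,271),.047))
print("T (0,-2)",loc((271,208),.024),"front divider end (~89,-2)",loc((241,89),.024),"rear (-89,-2)",loc((298,298),.024),"front right corner",loc((346,62),.03))
E
```

```text
stripe(-10) [-0.0129 -0.0472] ties [ 0.0288 -0.0469] [-0.0565 -0.045 ]
T (0,-2) [-0.0041 -0.0059] front divider end (~89,-2) [ 0.087  -0.0074] rear (-89,-2) [-0.0874 -0.0082] front right corner [ 0.0884 -0.0836]
```

drive_tool(
  moves=[
    {"dx": -0.0064,"dy": -0.0365,"dz": 0,"wx": 0,"wy": 0,"wz": 0,"hand": -1},
    {"dx": -0.0064,"dy": -0.0365,"dz": 0,"wx": 0,"wy": 0,"wz": 0,"hand": -1},
    {"dx": -0.0064,"dy": -0.0365,"dz": 0,"wx": 0,"wy": 0,"wz": 0,"hand": -1},
    {"dx": -0.0064,"dy": -0.0365,"dz": 0,"wx": 0,"wy": 0,"wz": 0,"hand": -1},
    {"dx": -0.0064,"dy": -0.0365,"dz": 0,"wx": 0,"wy": 0,"wz": 0,"hand": -1},
    {"dx": -0.0064,"dy": -0.0365,"dz": 0,"wx": 0,"wy": 0,"wz": 0,"hand": -1},
    {"dx": -0.0064,"dy": -0.0365,"dz": 0,"wx": 0,"wy": 0,"wz": 0,"hand": -1},
    {"dx": -0.0064,"dy": -0.0365,"dz": 0,"wx": 0,"wy": 0,"wz": 0,"hand": -1},
    {"dx": -0.0064,"dy": -0.0365,"dz": 0.02,"wx": 0,"wy": 0,"wz": 0,"hand": -1},
    {"dx": -0.0064,"dy": -0.0365,"dz": 0.025,"wx": 0,"wy": 0,"wz": 0,"hand": -1},
    {"dx": 0,"dy": 0,"dz": 0,"wx": 0,"wy": 0,"wz": 0,"hand": -1},
    {"dx": 0,"dy": 0,"dz": 0,"wx": 0,"wy": 0,"wz": 0,"hand": -1},
  ],
)

```text
t: 27.97
ee_pos: [0.4573, 0.0488, 0.0996]
tool_rot: [-180.0, 0.3, -4.4]
wrist_force: [-0.1, -0.1, -0.4]
gripper_width: 0.0854
grasp_force: 0.0
```

```bash
python3 - <<'E'
from h import *
go(.4595,.0504,.022,-4.7,4)
E
```

```text
wz units 0.055 shift [ 0.0021 -0.0017  0.0776] len 0.078 per row/ 4 [ 0.0005 -0.0004  0.0194] rot [-179.98    0.32   -4.37] t 27.9667
```

The green bunch is at about (-3, -42) mm in the crate frame, well inside tolerance. Next is the white bunch.

drive_tool(
  moves=[
    {"dx": 0.001,"dy": -0.001,"dz": 0.02,"wx": 0,"wy": 0,"wz": 0,"hand": -1},
    {"dx": 0,"dy": 0,"dz": 0.02,"wx": 0,"wy": 0,"wz": 0,"hand": -1},
    {"dx": 0,"dy": 0,"dz": 0.02,"wx": 0,"wy": 0,"wz": 0,"hand": -1},
    {"dx": 0,"dy": 0,"dz": 0.018,"wx": 0,"wy": 0,"wz": 0,"hand": -1},
    {"dx": 0,"dy": 0,"dz": 0,"wx": 0,"wy": 0,"wz": 0,"hand": -1},
    {"dx": 0,"dy": 0,"dz": 0,"wx": 0,"wy": 0,"wz": 0,"hand": 1},
    {"dx": 0,"dy": 0,"dz": 0,"wx": 0,"wy": 0,"wz": 0,"hand": 1},
    {"dx": 0,"dy": 0,"dz": 0,"wx": 0,"wy": 0,"wz": 0,"hand": 1},
    {"dx": 0,"dy": 0,"dz": 0,"wx": 0,"wy": 0,"wz": 0,"hand": 1},
    {"dx": 0,"dy": 0,"dz": 0,"wx": 0,"wy": 0,"wz": 0,"hand": 1},
    {"dx": 0,"dy": 0,"dz": 0,"wx": 0,"wy": 0,"wz": 0,"hand": 1},
  ],
)

```text
t: 28.88
ee_pos: [0.4625, 0.0476, 0.0257]
tool_rot: [180.0, -0.2, -4.7]
wrist_force: [0.1, 0.1, 5.6]
gripper_width: 0.0387
grasp_force: 61.0
```

drive_tool(
  moves=[
    {"dx": 0,"dy": 0,"dz": -0.01,"wx": 0,"wy": 0,"wz": 0,"hand": 1},
    {"dx": 0,"dy": 0,"dz": -0.025,"wx": 0,"wy": 0,"wz": 0,"hand": 1},
    {"dx": 0,"dy": 0,"dz": -0.035,"wx": 0,"wy": 0,"wz": 0,"hand": 1},
    {"dx": 0,"dy": 0,"dz": -0.035,"wx": 0,"wy": 0,"wz": -0.5,"hand": 1},
    {"dx": 0,"dy": 0,"dz": -0.02,"wx": 0,"wy": 0,"wz": -0.6,"hand": 1},
    {"dx": 0,"dy": 0,"dz": 0,"wx": 0,"wy": 0,"wz": -0.48,"hand": 1},
    {"dx": 0,"dy": 0,"dz": 0,"wx": 0,"wy": 0,"wz": 0,"hand": 1},
    {"dx": 0,"dy": 0,"dz": 0,"wx": 0,"wy": 0,"wz": 0,"hand": 1},
  ],
)

```text
t: 29.55
ee_pos: [0.4606, 0.0478, 0.1495]
tool_rot: [180.0, -0.0, 4.7]
wrist_force: [0.3, -0.1, -1.3]
gripper_width: 0.0388
grasp_force: 61.0
```

```bash
python3 - <<'E'
from h import *
go(.5164,.2543,.14,4.8,7)
E
```

```text
wz units -0.01 shift [ 0.0729 -0.2011  0.0095] len 0.214 per row/ 7 [ 0.0104 -0.0287  0.0014] rot [ 1.7999e+02 -2.0000e-02  4.7400e+00] t 29.55
```

drive_tool(
  moves=[
    {"dx": 0.0108,"dy": -0.0287,"dz": 0,"wx": 0,"wy": 0,"wz": 0,"hand": 1},
    {"dx": 0.0108,"dy": -0.0287,"dz": 0,"wx": 0,"wy": 0,"wz": 0,"hand": 1},
    {"dx": 0.0108,"dy": -0.0287,"dz": 0,"wx": 0,"wy": 0,"wz": 0,"hand": 1},
    {"dx": 0.0108,"dy": -0.0287,"dz": 0,"wx": 0,"wy": 0,"wz": 0,"hand": 1},
    {"dx": 0.0108,"dy": -0.0287,"dz": 0,"wx": 0,"wy": 0,"wz": 0,"hand": 1},
    {"dx": 0.0108,"dy": -0.0287,"dz": 0,"wx": 0,"wy": 0,"wz": 0,"hand": 1},
    {"dx": 0.0108,"dy": -0.0287,"dz": 0,"wx": 0,"wy": 0,"wz": 0,"hand": 1},
    {"dx": 0,"dy": 0,"dz": 0.02,"wx": 0,"wy": 0,"wz": 0,"hand": 1},
    {"dx": 0,"dy": 0,"dz": 0.03,"wx": 0,"wy": 0,"wz": 0,"hand": 1},
    {"dx": 0,"dy": 0,"dz": 0.01,"wx": 0,"wy": 0,"wz": 0,"hand": 1},
    {"dx": 0,"dy": 0,"dz": 0,"wx": 0,"wy": 0,"wz": 0,"hand": 1},
    {"dx": 0,"dy": 0,"dz": 0,"wx": 0,"wy": 0,"wz": 0,"hand": 1},
  ],
)

```text
t: 30.55
ee_pos: [0.5183, 0.2537, 0.088]
tool_rot: [180.0, 0.2, 4.8]
wrist_force: [0.2, 0.5, -2.1]
gripper_width: 0.0386
grasp_force: 61.2
```

```bash
python3 - <<'E'
from h import *
go(.5194,.2545,.032,4.8,1)
c=cam("wrist"); cv2.imwrite("pics/w7.png",c["image"][:,:,::-1])
E
```

```text
wz units -0.007 shift [ 0.0011 -0.0007  0.056 ] len 0.056 per row/ 1 [ 0.0011 -0.0007  0.056 ] rot [179.97   0.18   4.76] t 30.55
```

View pics/w7.png

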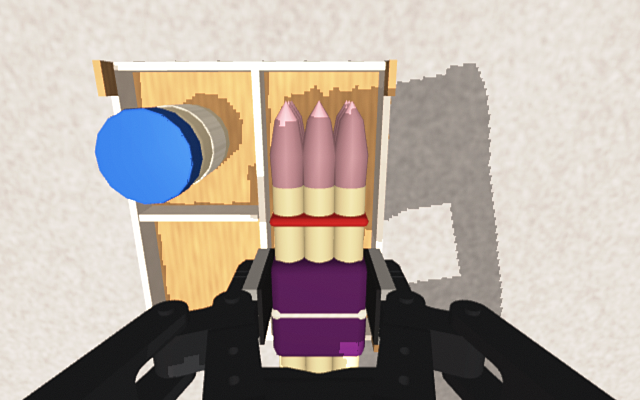

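The white bunch (320,180) is aligned with the bay, whose floor edges are at 270 and 377. I'm shifting 3 mm right and lowering.

drive_tool(
  moves=[
    {"dx": 0,"dy": 0.003,"dz": 0.015,"wx": 0,"wy": 0,"wz": 0,"hand": 1},
    {"dx": 0,"dy": 0,"dz": 0.018,"wx": 0,"wy": 0,"wz": 0,"hand": 1},
    {"dx": 0,"dy": 0,"dz": 0.012,"wx": 0,"wy": 0,"wz": 0,"hand": 1},
    {"dx": 0,"dy": 0,"dz": 0.006,"wx": 0,"wy": 0,"wz": 0,"hand": 1},
    {"dx": 0,"dy": 0,"dz": 0.002,"wx": 0,"wy": 0,"wz": 0,"hand": 1},
    {"dx": 0,"dy": 0,"dz": 0.001,"wx": 0,"wy": 0,"wz": 0,"hand": 1},
    {"dx": 0,"dy": 0,"dz": 0,"wx": 0,"wy": 0,"wz": 0,"hand": 1},
    {"dx": 0,"dy": 0,"dz": 0,"wx": 0,"wy": 0,"wz": 0,"hand": 1},
  ],
)

```text
t: 31.27
ee_pos: [0.5204, 0.2515, 0.0359]
tool_rot: [-180.0, -0.1, 4.8]
wrist_force: [-0.3, -0.5, -3.1]
gripper_width: 0.0386
grasp_force: 61.3
```

drive_tool(
  moves=[
    {"dx": 0,"dy": 0,"dz": 0.003,"wx": 0,"wy": 0,"wz": 0,"hand": 1},
    {"dx": 0,"dy": 0,"dz": 0.002,"wx": 0,"wy": 0,"wz": 0,"hand": 1},
    {"dx": 0,"dy": 0,"dz": 0.001,"wx": 0,"wy": 0,"wz": 0,"hand": 1},
    {"dx": 0,"dy": 0,"dz": 0.001,"wx": 0,"wy": 0,"wz": 0,"hand": 1},
    {"dx": 0,"dy": 0,"dz": 0,"wx": 0,"wy": 0,"wz": 0,"hand": 1},
    {"dx": 0,"dy": 0,"dz": 0,"wx": 0,"wy": 0,"wz": 0,"hand": 1},
  ],
)

```text
t: 31.77
ee_pos: [0.5199, 0.2514, 0.0297]
tool_rot: [180.0, -0.0, 4.8]
wrist_force: [-6.3, -1.3, 12.3]
gripper_width: 0.0388
grasp_force: 63.0
```

drive_tool(
  moves=[
    {"dx": 0,"dy": 0,"dz": 0,"wx": 0,"wy": 0,"wz": 0,"hand": -1},
    {"dx": 0,"dy": 0,"dz": 0,"wx": 0,"wy": 0,"wz": 0,"hand": -1},
    {"dx": 0,"dy": 0,"dz": 0,"wx": 0,"wy": 0,"wz": 0,"hand": -1},
    {"dx": 0,"dy": 0,"dz": 0,"wx": 0,"wy": 0,"wz": 0,"hand": -1},
    {"dx": 0,"dy": 0,"dz": 0,"wx": 0,"wy": 0,"wz": 0,"hand": -1},
    {"dx": 0,"dy": 0,"dz": -0.02,"wx": 0,"wy": 0,"wz": 0,"hand": -1},
    {"dx": 0,"dy": 0,"dz": -0.04,"wx": 0,"wy": 0,"wz": 0,"hand": -1},
    {"dx": 0,"dy": 0,"dz": -0.04,"wx": 0,"wy": 0,"wz": 0,"hand": -1},
    {"dx": -0.02,"dy": 0,"dz": -0.04,"wx": 0,"wy": 0,"wz": 0,"hand": -1},
    {"dx": -0.03,"dy": 0,"dz": -0.02,"wx": 0,"wy": 0,"wz": 0,"hand": -1},
    {"dx": 0,"dy": 0,"dz": 0,"wx": 0,"wy": 0,"wz": 0,"hand": -1},
    {"dx": 0,"dy": 0,"dz": 0,"wx": 0,"wy": 0,"wz": 0,"hand": -1},
  ],
)

```text
t: 32.77
ee_pos: [0.4713, 0.2476, 0.1868]
tool_rot: [-180.0, -0.2, 4.9]
wrist_force: [-0.2, 0.3, -1.3]
gripper_width: 0.0853
grasp_force: 0.0
```

```bash
python3 - <<'E'
from h import *
c=cam("wrist"); d=cam("scene")
a=cv2.resize(c["image"],(480,300)); b=d["image"][130:320,150:510]; b=cv2.resize(b,(480,253))
cv2.imwrite("pics/fin.png",np.vstack([a,b])[:,:,::-1])
E
```

```text
(no output)
```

View pics/fin.png

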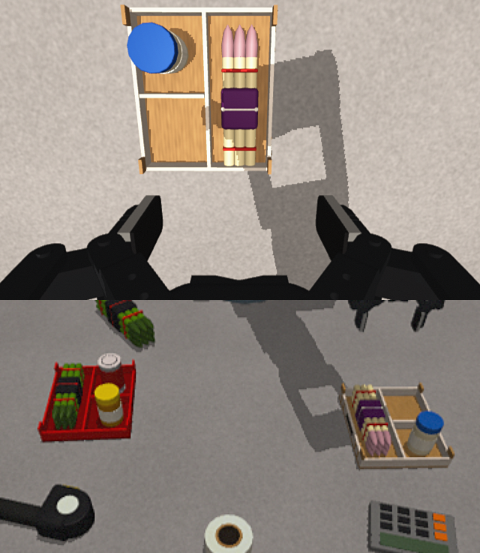

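```bash
python3 - <<'E'
from h import *
c=cam("wrist"); v=np.load('out.npy',allow_pickle=True).item()["white"]
def loc(px,z):
    px=np.array(px)*4/3; d=ray(c,px,z)[:2]-v[:2]; a=v[2]; return np.round([np.cos(a)*d[0]+np.sin(a)*d[1],-np.sin(a)*d[0]+np.cos(a)*d[1]],4)
print("stripe(-10)",loc((239.5,109),.048),"ties",loc((240,71),.047),loc((239,149),.047),"jar lid",loc((152,48),.076))
print("front wall (89,)",loc((205,10),.024),"rear (-89)",loc((208,168),.024),"T",loc((205,95.5),.024))
E
```

```text
stripe(-10) [-0.0098 -0.0444] ties [ 0.0287 -0.0449] [-0.0542 -0.0439] jar lid [0.0483 0.0339]
front wall (89,) [ 0.0894 -0.0086] rear (-89) [-0.0854 -0.0058] T [ 0.0022 -0.0053]
```

Both trays check out. The white bunch is at about (-2, -40) mm and the blue jar at about (46, 38) mm in the carton frame. I'm handing in.

```bash
python3 -c "
from bench import arm; print(arm.finish_job())"
```

```text
the job is handed in; nothing more can be done
None
```

Both orders are complete and handed in at about 33 s: every item stands or lies in its own bay or pocket, set down gently, and I saw no disturbance to the bystanders; the hand-in returned no verdict.

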